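# Set the digital length stop to a sample block

### The arm

A 7-joint arm with a two-finger parallel gripper is mounted at the origin on the work surface; the furniture and walls round the work are solid. World frame = base frame: x ahead of the robot, y to its left, z up, the work surface at z = 0. Lengths are in m, angles in rad, forces in N, time in s.
With the tool pointing down it reaches from about 0.425 to 0.95 m from the base axis. Payload 16.7 kg.
Tool frame: the origin (TCP) lies on the centre line of the jaws, within the pads' length; the fingertips stand 17 mm ahead of it and the grasp point (between the pads) lies 2 mm behind it; z points along the fingers, y is the direction in which the jaws open and shut (so a half turn about z gives the same grasp; the last joint's range is limited). The gripper opens to 94 mm and grips with 3 to 60 N. Pads are 16 mm wide; open, the fingers measure 119 mm over their backs; the gripper's body (75 mm by 177 mm) begins 78 mm behind the grasp point.
Start: joints at [-1.347, 0.426, 0.074, 1.606, -0.034, 1.111, -0.067], TCP at [0.246, 0.628, 0.222] pointing down, gripper open.
Joint ranges: [-2.85, 2.85], [-0.5, 2.14], [-1.23, 1.37], [0.21, 2.46], [-1.02, 4.16], [0.16, 2.05], [-2.73, 2.73]. Speed limits (rad/s): [1.89, 1.89, 2.39, 2.39, 3.01, 3.01, 3.01].

### API

Orientations are given as a rotation vector (axis times angle).
In Python, from station import ctrl gives the robot as it stands. The module is installed in compiled form; this text tells all that it offers.
- The arm moves only by the tool send_rows, never from a script. Its argument "motion" is a list that holds one entry, the list of rows, each a list of 5 numbers: the shift along the tool's x, y, z in units of 0.4 m (1.0 is 0.4 m), then the turn about the tool's z in units of 45 degrees (1.0 is 45 degrees), then the opening, from 0 (shut) to 1 (fully open). In form: [[[x, y, z, spin, claw], ...]]. A call has 1 to 8 rows; each row is the pose to reach, as a shift and turn from the pose commanded when the call began, along the tool's axes at that moment; what a row does not reach only later rows make up. A row lasts 1/8 s, in which the tool goes at most 62.5 mm and 10.7 degrees, less where a joint would pass 70% of its speed; a pose out of reach is approached as far as the arm can. A call with a number of a shift or a turn outside -1 to 1 is refused whole. A call with a gripper value outside its range is refused whole. The fingers move at their own pace and stop on an object; "newtons" is the grip in N (left out, the last holds). Time passes only in rows, so rows that repeat a pose let the fingers close. It gives the time, the measured TCP pose, the force and the opening at its end, in the units of the state.
- ctrl.state(): the state, without advancing time (a new reading comes with each control period).
- ctrl.grab_frame(name): name is "scene" or "side" or "wrist"; returns a dict with "pixels" (480x640x3 uint8, red, green, blue), "K" (3x3 intrinsics, pixels), "k1" (the pictures are not rectified: a ray, as slopes to the right and down, at radius r is drawn at 1 + k1 r^2 times it, then the intrinsics apply), "R" (3x3) and "t" (3): a world point X has camera coordinates R X + t; the wrist camera has in their place "tool_from_camera" (4x4, takes a point from camera to tool coordinates, whose origin is the TCP and whose axes are the flange's). Camera axes: x right, y down, z forward; pixel columns grow to the right and rows downward; lengths in m; the calibration is good to about 2 mm. A picture is of the moment at which its call begins: read the wrist's pose just before it. There is no depth.
- ctrl.close_job(): hands the job in, once; it reports no verdict.
The state is a dict: "clock": time; "q": joint angles; "dq": joint speeds; "effort": joint torques, N m; "tool_pos": TCP position; "ee_rot": TCP orientation; "wrist_force": force on the tool from outside, world axes, zero at the start; "ft_torque": the same for the moment, N m; "finger_gap": finger opening in m.
Only numpy, scipy, OpenCV 4.12 (cv2) and the standard library are available. Lean on these libraries where they do the work, as an engineer would, in place of code of your own. Each camera call takes 0.05 s, during which the arm holds its last target.

### The job

Set the length stop to the sample: lay the red-brown sample block lengthways on the rail's bed with its back to the fence, and push the sliding stop head up until the block is held snug between the stop plate and the steel end stop. Then zero the readout by pushing its small recessed orange button fully in with the screwdriver's tip and holding it in for a moment, without shifting the stop or the block. Lay the screwdriver down on the bench, and leave the other things on the bench where they are.

Things in the scene. Friction and masses are not known exactly. Their poses are not given: they have to be found in the camera images.
- stop_rail: length-stop rail, fixed on the bench: plywood base, own x = -45 to +52 mm, 280 mm long in y, top (the bed) at z = 12 mm; origin at the middle of its length on the bench, own -x is the front. Along the back the aluminium rail, the fence: front face at own x = +5 mm, back at +45, top at z = 26 mm. Steel end stop at the robot's right: own y = -135 to -115 mm, x = -45 to +46, up to z = 61 mm
- end_stop_face (a point): middle of the end stop's face, which looks to own +y of the rail: own x = -15 mm, y = -115 mm, z = 32 mm (where the middle of the block's right end belongs); axes as the rail's
- carriage (a joint): sliding stop head: opening in m between end stop face and stop plate (0 to 0.14); grows as the head slides away (own +y of the rail). Slides stiffly, about 6 N, stays where left. A grey and black box: own x = -48 to +48 mm, 70 mm long in y from the stop plate's face, z = 14 to 80 mm; a fixed black knob on top reaches z = 97 mm
- stop_plate_face (a point): point on the head's steel stop plate, which looks to the rail's own -y; at own x = -15 mm, z = 32 mm of the rail; axes as the rail's. The head's flat rear face, where it can be pushed, lies 70 mm further along own +y
- well_mouth (a point): centre of the mouth of the round button well in the head's black front panel: 15.5 mm wide, axis level along the rail's own x, open to the front (-x); 48 mm along own +y from the stop plate's face, 66 mm above the bench; axes as the rail's. The orange button (11 mm wide) lies 5 mm inside the mouth
- button_face (a point): centre of the orange button's front face, 5 mm inside the well mouth while it is out
- zero_button (a joint): orange zero button: travel inwards (rail's own +x), 0 out to 0.004 m fully in; sprung, 1 N to start and 5 N fully in
- sample: red-brown wooden sample block, 40 (x) x 60 (y) x 40 (z) mm, 0.1 kg; origin at the centre of its underside; its length is its own y. The only red-brown block on the bench
- screwdriver: screwdriver with a dark green handle, lying on the bench. Origin on the bench under its middle; axis along its own y at z = 13.5 mm. Handle 27 mm wide from own y = +2 to +98 mm (balance point at about y = +45 mm); steel shaft 6 mm in diameter from y = +2 to the tip at y = -98 mm
- driver_tip (a point): the end of the screwdriver's shaft, at own (0, -98, 13.5) mm of the screwdriver, 6 mm in diameter; axes as the screwdriver's. As it lies on its slightly tapered handle the tip is about 11 mm above the bench
- chisel: bystander: chisel with a pale wooden handle and flat blade, 28 x 187 x 28 mm, origin under its middle; leave alone
- pine_block: bystander: pale pine block 50 x 100 x 22 mm at the back; leave alone
- glue_bottle: bystander: white glue bottle with a red nozzle, 58 mm wide, 162 mm tall, at the back; leave alone
- tape_roll: bystander: roll of yellow tape, 101 mm wide, 24 mm high, at the back; leave alone
- black_clamp: bystander: black spring clamp, 72 x 150 x 23 mm, left beside the green press; leave alone
- clamp_jig: fixed obstacle: plywood jig board in the middle of the bench, 200 x 370 x 15 mm with strips up to 37 mm and a toggle clamp near its back end, whose red handle slopes back over the bench to about x = 0.67, y = 0.02, z = 0.10 (world, m)
- arbor_press: fixed obstacle: green arbor press at the back left, base 110 x 200 mm, up to 0.42 m high, lever knob leaning to its right

How it is judged:
On the way, in this order (a step that is already met when the one before it is completed fails the run):
1. the sample lies lengthways on the bed, at the fence, snug between the end stop and the stop plate (value of joint carriage between 0.058 and 0.0616 m and y of sample in the frame of end_stop_face between 0.0275 and 0.0325 m and x of sample in the frame of end_stop_face between -0.009 and 0.004 m and angle between the y axis of sample and the y axis of stop_rail, either way round below 0.06 rad), for 0.2 s.
2. the zero button is pressed fully in by the screwdriver's tip while the block is still snug (value of joint zero_button above 0.003 m and distance between driver_tip and button_face below 0.007 m and value of joint carriage between 0.058 and 0.0616 m and y of sample in the frame of end_stop_face below 0.0325 m), for 0.25 s.
At the end, for the whole second after the job is handed in: Sample lengthways on the bed, at most 9 mm off the fence, square within 0.06 rad, right end within 2.5 mm of the end stop, opening at most 61.6 mm; button out again after 0.25 s pressed in at least 3 mm by the driver's tip; screwdriver lying still on the bench (all of step 1 and value of joint zero_button below 0.001 m and height (world z) of each of driver_tip, screwdriver below 0.03 m and height (world z) of screwdriver above -0.02 m and horizontal distance between driver_tip and well_mouth above 0.03 m and linear speed of each of screwdriver, sample below 0.02 m/s); the robot touches nothing.
It fails at once if a bystander is shifted by more than 3 cm (distance of any of chisel, pine_block, glue_bottle, tape_roll, black_clamp from where it was at the start of the episode above 0.03 m).
It also fails if it takes over 72 s, if anything falls off the work surface, if the arm or the gripper's body presses on something with over 40 N, if the wrist force passes 120 N, or if a joint passes its speed limit or range.

## Working session

There is one attempt and no reset: what is moved stays moved. The work goes in short steps, Python scripts to look and compute and a tool call to move; the robot and the scene stay as the last step left them, time stands still between calls to the robot, and variables do not carry over. Pictures are saved under pics/ and viewed, and the job is handed in when it is done.

Besides the shell and the picture viewer there is one more tool, called as a command line: name --argument value ..., lists and objects as JSON in quotes. send_rows: Moves the arm, as the interface text tells. Shifts and turns lie within -1 to 1; 1 stands for 0.4 m of shift or 45 degrees of turn. Its arguments: {"type":"object","properties":{"motion":{"type":"array","items":{"type":"array","items":{"type":"array","items":{"type":"number","minimum":-1,"maximum":1}}}},"newtons":{"type":"number"}},"required":["motion"]}

```bash
mkdir -p pics && python3 - <<'E'
from station import ctrl
import cv2
s=ctrl.state();print(s)
for n in("scene","side","wrist"):
    f=ctrl.grab_frame(n);cv2.imwrite(f"pics/{n}0.png",f["pixels"][:,:,::-1])
    print(n,f["K"],f["k1"],f.get("R"),f.get("t"),f.get("tool_from_camera"))
E
```

```text
{'clock': 0.0, 'q': array([-1.34645595,  0.42674615,  0.07384625,  1.60662997, -0.03406321,
        1.11080614, -0.06709935]), 'dq': array([ 8.58366024e-05,  7.21430522e-04,  8.40623698e-05, -7.36134283e-05,
       -1.17052262e-03,  3.90548144e-04,  2.60856328e-04]), 'effort': array([-2.17045301e-03, -9.35824656e+01,  3.66580054e+00, -4.54158568e+01,
       -4.89447510e-02,  2.06019758e-02,  1.50137948e-04]), 'tool_pos': array([0.24638405, 0.62795973, 0.22175591]), 'ee_rot': array([-5.83808682e-01, -3.08675027e+00,  2.08231477e-03]), 'wrist_force': array([ 0.04535977, -0.26453446, -0.20745672]), 'ft_torque': array([-0.00590256, -0.01630081, -0.02641368]), 'finger_gap': 0.09415390520366443}
scene [[442.48885292   0.         318.81862378]
 [  0.         442.48885292 247.54121006]
 [  0.           0.           1.        ]] -0.06261610093937871 [[ 0.90451895 -0.42566595  0.02557274]
 [-0.17527516 -0.42578062 -0.88768772]
 [ 0.38874681  0.7984481  -0.45973531]] [-0.49046609  0.20990352  0.73060293] None
side [[582.05380195   0.         321.89676931]
 [  0.         582.05380195 238.43364282]
 [  0.           0.           1.        ]] -0.1304670286342472 [[ 0.94928569 -0.31400355 -0.0160761 ]
 [-0.17815242 -0.49504639 -0.85040625]
 [ 0.25907217  0.81014248 -0.52588095]] [-0.54670592  0.22733065  1.33170652] None
wrist [[417.86674209   0.         321.48975582]
 [  0.         417.86674209 239.39557993]
 [  0.           0.           1.        ]] -0.07914981014729743 None None [[-4.77496965e-04 -9.61996748e-01 -2.73060485e-01  7.81789168e-02]
 [ 9.99999728e-01 -3.05825532e-04 -6.71256656e-04 -4.20645125e-04]
 [ 5.62237852e-04 -2.73060732e-01  9.61996632e-01 -1.62840405e-01]
 [ 0.00000000e+00  0.00000000e+00  0.00000000e+00  1.00000000e+00]]
```

View pics/scene0.png

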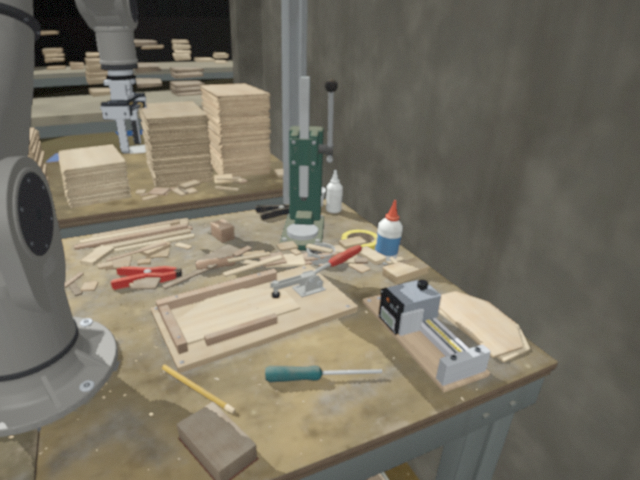

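View pics/side0.png

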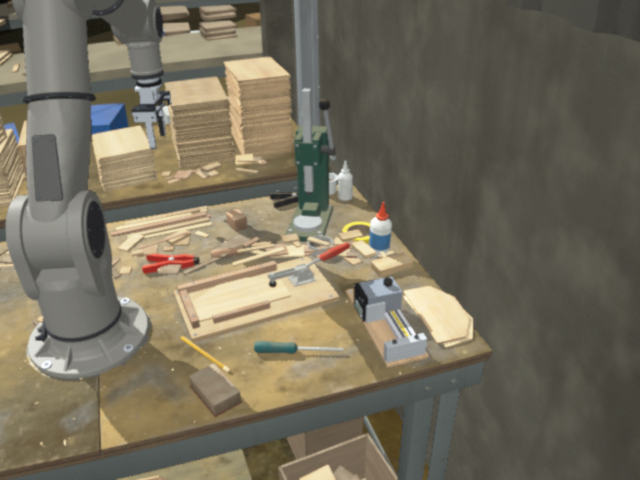

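View pics/wrist0.png

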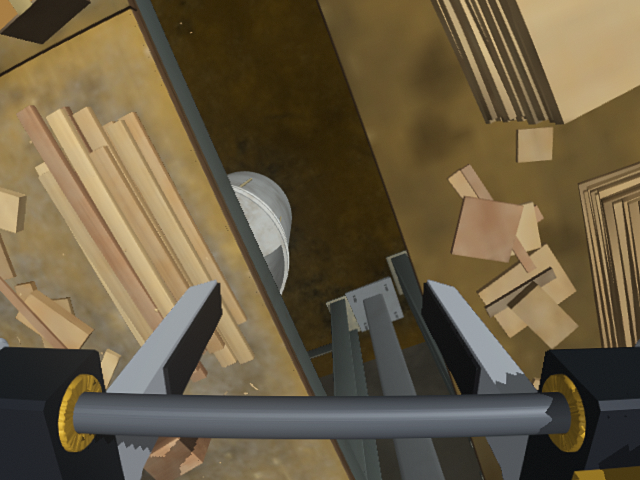

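```bash
cat > h.py <<'E'
import numpy as np, cv2
from scipy.spatial.transform import Rotation as Ro
from station import ctrl
def cam(name):
    s=ctrl.state(); f=ctrl.grab_frame(name)
    if name=="wrist":
        T=np.eye(4);T[:3,:3]=Ro.from_rotvec(s["ee_rot"]).as_matrix();T[:3,3]=s["tool_pos"]
        C=np.linalg.inv(T@f["tool_from_camera"]);f["R"]=C[:3,:3];f["t"]=C[:3,3]
    np.savez("last_%s.npz"%name,K=f["K"],k1=f["k1"],R=f["R"],t=f["t"],pixels=f["pixels"])
    return f
def load(name): return dict(np.load("last_%s.npz"%name))
def bp(f,uv,z):
    uv=np.atleast_2d(np.array(uv,float))
    d=np.c_[(uv-f["K"][:2,2])/[f["K"][0,0],f["K"][1,1]]]
    und=d.copy()
    for _ in range(20): und=d/(1+f["k1"]*(und**2).sum(1,keepdims=True))
    D=np.c_[und,np.ones(len(uv))]@f["R"]   # R^T d
    C=-f["R"].T@f["t"]
    return C+D*((z-C[2])/D[:,2])[:,None]
def pj(f,X):
    X=np.atleast_2d(np.array(X,float));c=X@f["R"].T+f["t"];p=c[:,:2]/c[:,2:]
    p=p*(1+f["k1"]*(p**2).sum(1,keepdims=True))
    return p*[f["K"][0,0],f["K"][1,1]]+f["K"][:2,2]
def crop(f,x0,y0,x1,y1,k,name):
    im=f["pixels"][y0:y1,x0:x1,::-1]
    cv2.imwrite("pics/"+name,cv2.resize(im,None,fx=k,fy=k,interpolation=cv2.INTER_CUBIC))
def tool():
    s=ctrl.state();return s["tool_pos"],Ro.from_rotvec(s["ee_rot"]).as_matrix()
E
python3 - <<'E'
from h import *
f=cam("scene");g=cam("side")
crop(f,350,250,550,400,4,"s_rail.png");crop(f,150,340,400,480,3,"s_drv.png");crop(f,60,190,310,290,3,"s_left.png")
for n,uv,z in(("blk",(217,440),.03),("small",(221,230),.03),("tip",(382,373),.011),("hand",(267,374),.0135)):
    print(n,bp(f,uv,z))
E
```

```text
blk [[ 0.25515636 -0.28514398  0.03      ]]
small [[0.42539602 0.36493558 0.03      ]]
tip [[ 0.54247999 -0.24809344  0.011     ]]
hand [[ 0.36467947 -0.17554734  0.0135    ]]
```

View pics/s_rail.png

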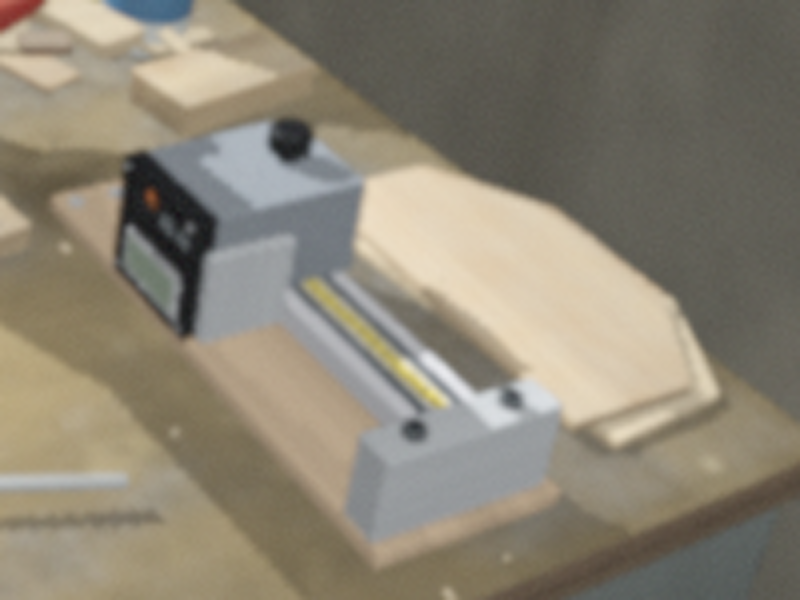

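View pics/s_drv.png

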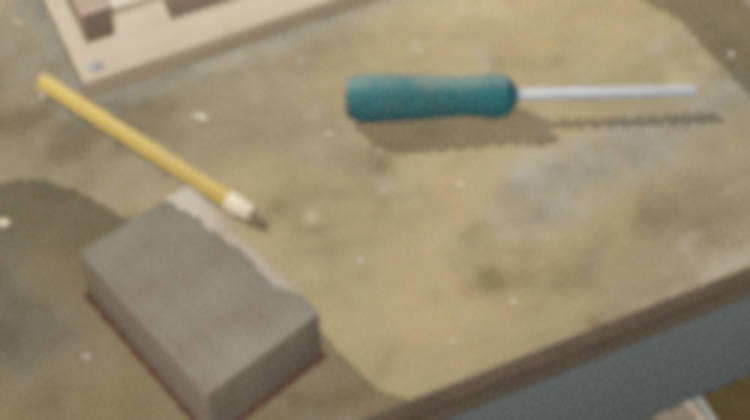

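View pics/s_left.png

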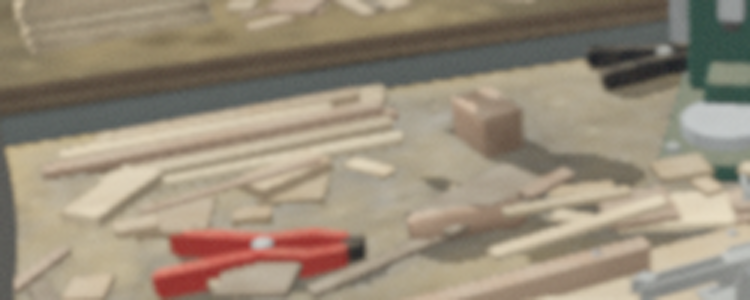

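```bash
python3 - <<'E'
from h import *
from scipy.optimize import least_squares
f=load("scene");g=load("side")
print("press base",bp(f,(302,240),0.0),bp(f,(318,240),0), "side",bp(g,(308,230),0))
print("sample",bp(f,(221,230),.03),bp(g,(236,219),.03))
print("tip",bp(f,(60/1+0,0),0)[0]*0, bp(f,(150+693/3,340+90/3),.011),bp(f,(150+348/3,340+97/3),.0135))
# rail fit scene
P=np.array([[-45,-140,12],[52,-140,12],[-45,-115,61],[46,-135,61],[-45,140,12]])/1e3
U=np.array([[372,553],[560,490],[362,435],[558,408],[55,197]])/4+[350,250]
def w(p,P):
    c,s=np.cos(p[2]),np.sin(p[2]);return np.c_[P[:,0]*c-P[:,1]*s+p[0],P[:,0]*s+P[:,1]*c+p[1],P[:,2]]
r=least_squares(lambda p:(pj(f,w(p,P))-U).ravel(),[.75,-.2,0])
print(r.x,np.round(r.fun,1))
crop(g,330,250,490,370,5,"side_rail.png");crop(g,210,190,350,290,5,"side_left.png")
E
```

```text
press base [[0.62527817 0.28362885 0.        ]] [[0.66550698 0.26716384 0.        ]] side [[0.62655091 0.2842066  0.        ]]
sample [[0.42539602 0.36493558 0.03      ]] [[0.42951344 0.36992728 0.03      ]]
tip [ 0. -0.  0.] [[ 0.54480794 -0.24124736  0.011     ]] [[ 0.36446042 -0.17120117  0.0135    ]]
[ 0.66332758 -0.18509968 -0.04605855] [ 0.3  1.6  0.   1.4 -1.6 -1.9  1.9 -1.4 -0.7 -0.5]
```

View pics/side_rail.png

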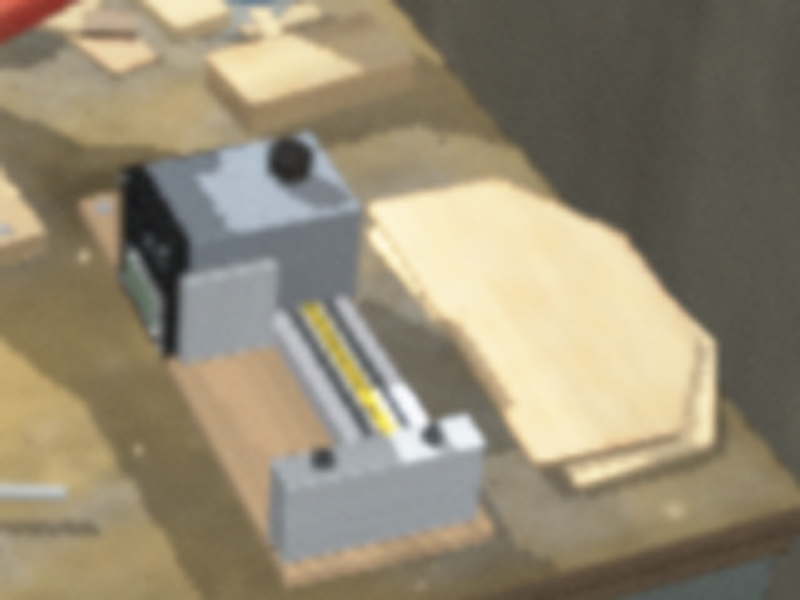

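View pics/side_left.png

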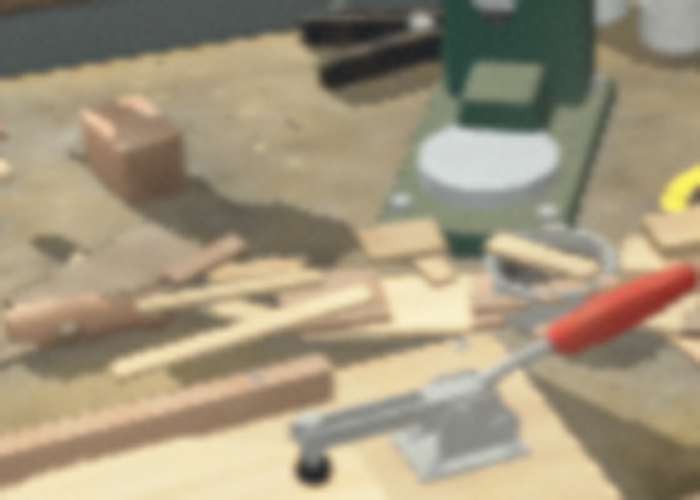

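```bash
cat >> h.py <<'E'
def to(x,y,z,yaw=None):
    """units from current pose; yaw = world direction angle (deg) of tool y axis (mod 180)"""
    p,R=tool();d=R.T@(np.array([x,y,z])-p)/0.4
    out=list(np.round(d,4))
    if yaw is not None:
        cur=np.degrees(np.arctan2(R[1,1],R[0,1]));e=(yaw-cur+90)%180-90
        # tool z points down: positive spin = clockwise from above
        out.append(round(-e/45,4))
    print("rows",out,"cur",np.round(p,4),"yaw_y",round(float(np.degrees(np.arctan2(R[1,1],R[0,1]))),2));return out
E
python3 - <<'E'
from h import *
to(.427,.367,.222)
E
```

```text
rows [np.float64(-0.6587), np.float64(-0.4431), np.float64(0.0007)] cur [0.2465 0.6282 0.2222] yaw_y 68.58
```

send_rows --motion '[[[-0.66,-0.44,0,0,1],[-0.66,-0.44,0,0,1],[-0.66,-0.44,0,0,1],[-0.66,-0.44,0,0,1],[-0.66,-0.44,0,0,1],[-0.66,-0.44,0,0,1],[-0.66,-0.44,0,0,1],[-0.66,-0.44,0,0,1]]]'

```text
clock: 1.25
tool_pos: [0.427, 0.3695, 0.2224]
ee_rot: [-0.58, -3.087, -0.0]
wrist_force: [-0.5, 0.4, -0.9]
finger_gap: 0.094
```

```bash
python3 - <<'E'
from h import *
f=cam("wrist");cv2.imwrite("pics/w1.png",f["pixels"][:,:,::-1]);print(tool()[0],pj(f,[[.427,.367,.04]]))
E
```

```text
[0.42699033 0.36945352 0.22230658] [[319.51992611 218.00404075]]
```

View pics/w1.png

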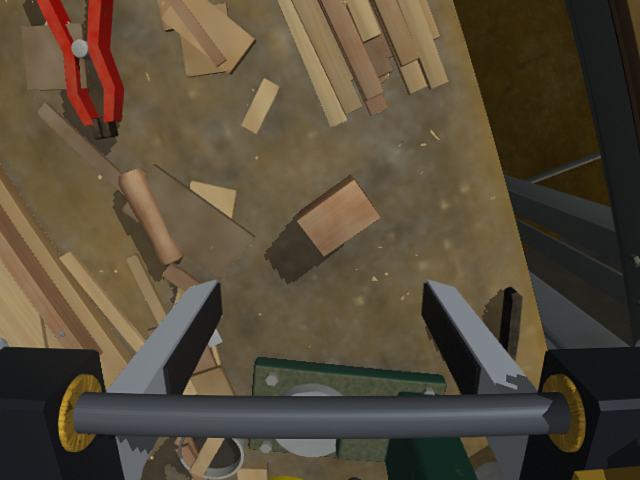

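```bash
python3 - <<'E'
from h import *
f=load("wrist");crop(f,260,160,400,280,5,"w1c.png")
E
```

```text
(no output)
```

View pics/w1c.png

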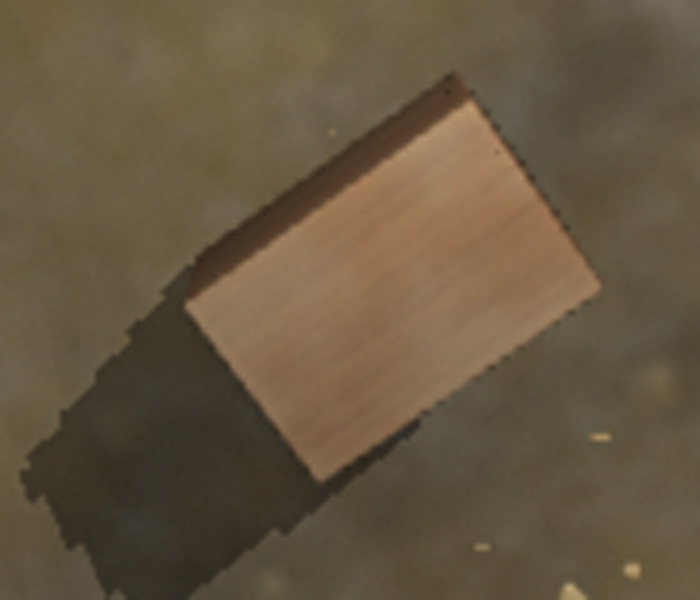

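```bash
python3 - <<'E'
from h import *
f=load("wrist")
c=bp(f,np.array([[185,303],[470,98],[602,288],[322,482]])/5+[260,160],.04)
print(np.round(c,4));print(np.linalg.norm(np.diff(c[[0,1,2,3,0]],axis=0),axis=1))
m=c.mean(0);l=(c[1]+c[2]-c[0]-c[3])[:2];a=np.degrees(np.arctan2(l[1],l[0]));print(m,a)
to(m[0],m[1],.12,a+90);to(m[0],m[1],.037,a+90)
# chisel handle end position / blade
print(bp(f,[[178,262],[125,175],[40,105],[255,235],[345,375],[255,360]],.014))
E
```

```text
[[0.4222 0.3484 0.04  ]
 [0.407  0.4054 0.04  ]
 [0.4454 0.4152 0.04  ]
 [0.4604 0.3585 0.04  ]]
[0.05902597 0.03958933 0.0586695  0.03952483]
[0.43374081 0.38187767 0.04      ] 104.8018505196345
rows [np.float64(-0.0045), np.float64(0.0351), np.float64(0.2558), np.float64(1.198)] cur [0.427  0.3695 0.2223] yaw_y 68.71
rows [np.float64(-0.0046), np.float64(0.0351), np.float64(0.4633), np.float64(1.198)] cur [0.427  0.3695 0.2223] yaw_y 68.71
[[0.42331663 0.22428907 0.014     ]
 [0.33127347 0.21579572 0.014     ]
 [0.24601251 0.17165943 0.014     ]
 [0.42577317 0.30340288 0.014     ]
 [0.59558061 0.32887327 0.014     ]
 [0.5460259  0.24982885 0.014     ]]
```

send_rows --motion '[[[-0.0045,0.035,0.2,0.22,1],[-0.0045,0.035,0.3,0.45,1],[-0.0045,0.035,0.3,0.67,1],[-0.0045,0.035,0.3,0.9,1],[-0.0045,0.035,0.3,1,1],[-0.0045,0.035,0.3,1,1]]]'

```text
clock: 2.05
tool_pos: [0.434, 0.3815, 0.1022]
ee_rot: [-1.717, -2.631, 0.001]
wrist_force: [-0.3, 0.2, -0.4]
finger_gap: 0.094
```

```bash
python3 - <<'E'
from h import *
to(.4337,.3819,.037,104.8+90)
E
```

```text
rows [np.float64(0.0012), np.float64(-0.0001), np.float64(0.163), np.float64(0.1982)] cur [0.434  0.3815 0.1022] yaw_y 23.72
```

send_rows --motion '[[[0.001,0,0.05,0.198,1],[0.001,0,0.12,0.198,1],[0.001,0,0.163,0.198,1],[0.001,0,0.163,0.198,1],[0.001,0,0.163,0.198,0],[0.001,0,0.163,0.198,0],[0.001,0,0.163,0.198,0],[0.001,0,0.163,0.198,0]]]' --newtons 20

```text
clock: 3.05
tool_pos: [0.4347, 0.381, 0.0376]
ee_rot: [-1.919, -2.487, -0.001]
wrist_force: [0.2, 0.5, -0.2]
finger_gap: 0.0575
```

```bash
python3 - <<'E'
from h import *
s=ctrl.state();print(s["finger_gap"],s["wrist_force"])
to(.5,.0,.25,-2.6)
E
```

```text
0.057541207852000814 [ 0.2283939   0.48658271 -0.24796902]
rows [np.float64(-0.9626), np.float64(-0.0832), np.float64(-0.5314), np.float64(0.384)] cur [0.4347 0.381  0.0376] yaw_y 14.68
```

send_rows --motion '[[[0,0,0,0,0],[0,0,0,0,0],[0,0,0,0,0],[0,0,-0.1,0,0],[0,0,-0.2,0,0],[0,0,-0.35,0,0],[0,0,-0.45,0.1,0]]]' --newtons 20

```text
clock: 3.92
tool_pos: [0.435, 0.3809, 0.2198]
ee_rot: [-2.018, -2.408, -0.003]
wrist_force: [0.2, 0.9, -1.5]
finger_gap: 0.0399
```

```bash
python3 - <<'E'
from h import *
s=ctrl.state();print(s["finger_gap"],s["wrist_force"])
f=cam("wrist");cv2.imwrite("pics/w2.png",f["pixels"][:,:,::-1])
to(.55,-.1,.25,-2.6)
E
```

```text
0.03994494574392065 [ 0.24337613  0.90559595 -1.51511104]
rows [np.float64(-1.2354), np.float64(0.076), np.float64(-0.0701), np.float64(0.2745)] cur [0.4365 0.382  0.2242] yaw_y 9.75
```

View pics/w2.png

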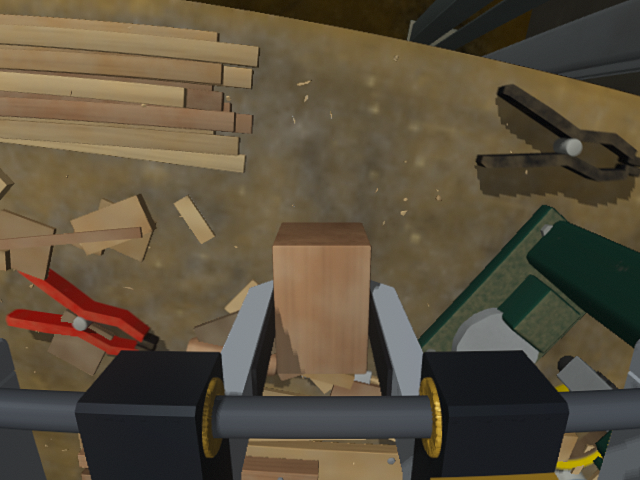

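send_rows --motion '[[[-0.1,0.01,-0.07,0,0],[-0.25,0.02,-0.07,0.1,0],[-0.4,0.03,-0.07,0.2,0],[-0.55,0.04,-0.07,0.27,0],[-0.7,0.05,-0.07,0.27,0],[-0.85,0.06,-0.07,0.27,0],[-0.95,0.07,-0.07,0.27,0],[-0.95,0.07,-0.07,0.27,0]]]'

```text
clock: 4.97
tool_pos: [0.5295, 0.0084, 0.2452]
ee_rot: [2.264, 2.177, -0.001]
wrist_force: [0.3, 0.2, -1.1]
finger_gap: 0.0398
```

```bash
python3 - <<'E'
from h import *
to(.6,-.08,.25,-2.6)
E
```

```text
rows [np.float64(-0.2138), np.float64(0.1849), np.float64(-0.0119), np.float64(0.0077)] cur [0.5295 0.0084 0.2452] yaw_y -2.25
```

send_rows --motion '[[[-0.1,0.03,-0.01,0,0],[-0.2,0.05,-0.01,0,0],[-0.3,0.05,-0.01,0,0],[-0.34,0.05,-0.01,0,0],[-0.34,0.05,-0.01,0,0]]]'

```text
clock: 5.6
tool_pos: [0.5444, -0.1248, 0.2491]
ee_rot: [-2.26, -2.182, 0.0]
wrist_force: [0.2, 0.2, -0.7]
finger_gap: 0.0399
```

```bash
python3 - <<'E'
from h import *
f=cam("wrist");cv2.imwrite("pics/w3.png",f["pixels"][:,:,::-1]);print(tool()[0])
E
```

```text
[ 0.54460717 -0.1237523   0.24901695]
```

View pics/w3.png

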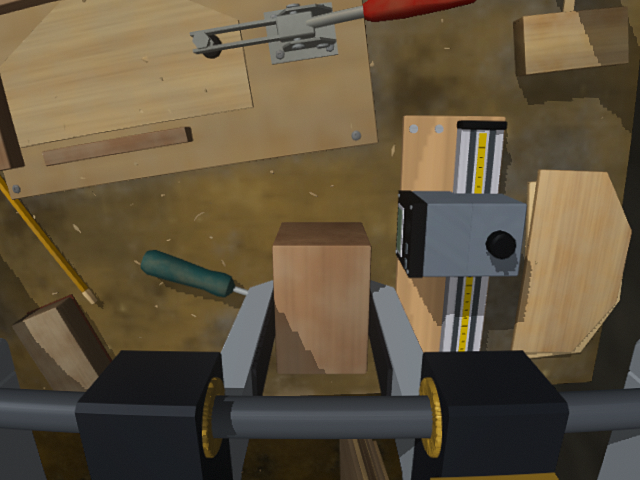

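send_rows --motion '[[[-0.15,0,0,0.01,0],[-0.25,0,0,0.01,0],[-0.3,0,0,0.01,0],[-0.3,0,0,0.01,0]]]'

```text
clock: 6.15
tool_pos: [0.5406, -0.2444, 0.249]
ee_rot: [-2.268, -2.173, 0.0]
wrist_force: [0.2, 0.1, -1.1]
finger_gap: 0.0397
```

```bash
python3 - <<'E'
from h import *
import shutil;shutil.copy("last_wrist.npz","w3.npz")
f=cam("wrist");cv2.imwrite("pics/w4.png",f["pixels"][:,:,::-1]);print(tool()[0])
shutil.copy("last_wrist.npz","w4.npz")
f=dict(np.load("w3.npz"));crop(f,380,90,560,370,2.8,"w3c.png")
E
```

```text
[ 0.54082394 -0.24334841  0.24899363]
```

View pics/w4.png

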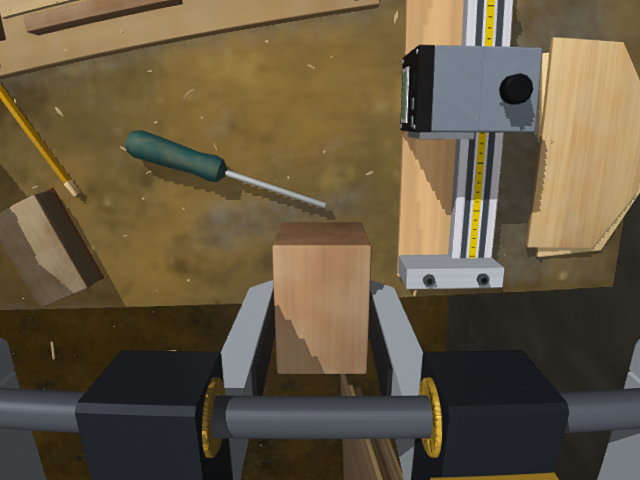

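View pics/w3c.png

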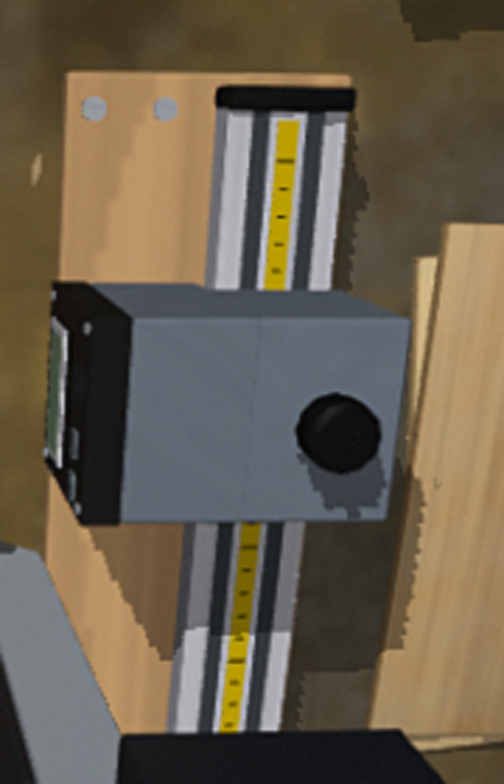

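```bash
python3 - <<'E'
from h import *
f=dict(np.load("w4.npz"));crop(f,380,20,560,310,2.7,"w4c.png");crop(f,110,110,350,230,3.3,"w4d.png");crop(f,260,210,390,390,3.3,"w4e.png")
E
```

```text
(no output)
```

View pics/w4c.png

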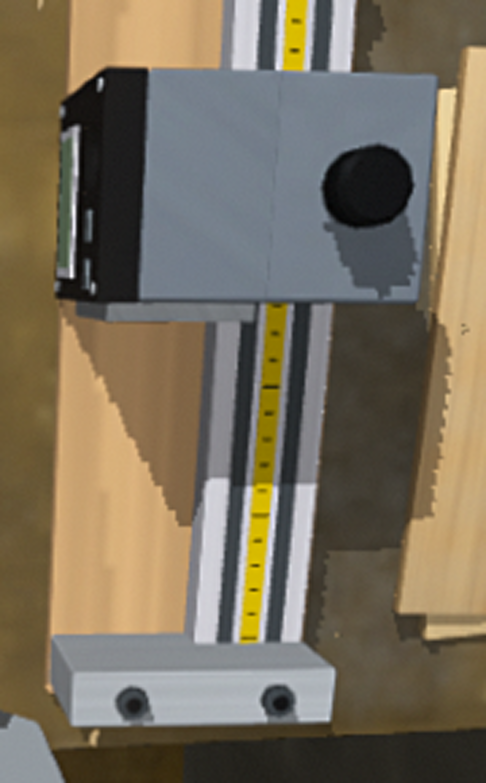

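View pics/w4d.png

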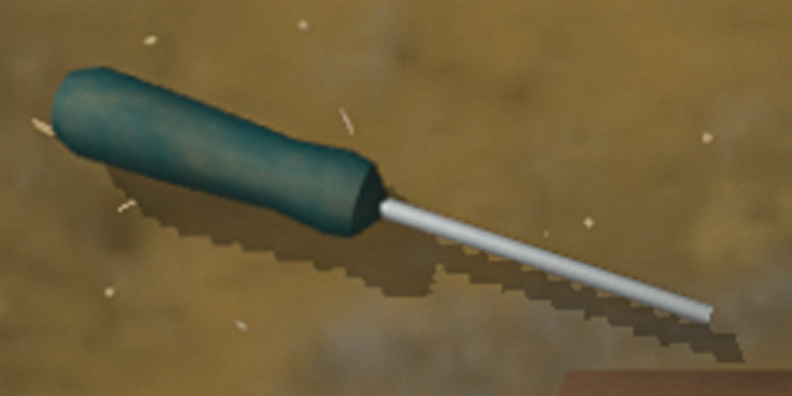

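View pics/w4e.png

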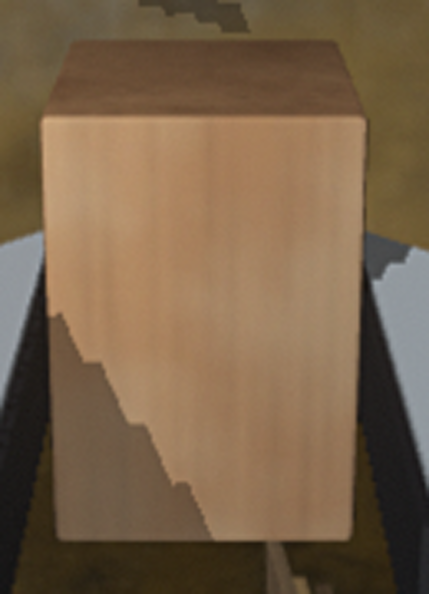

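```bash
cat > fit.py <<'E'
from h import *
from scipy.optimize import least_squares
f3=dict(np.load("w3.npz"));f4=dict(np.load("w4.npz"))
def w(p,P):
    P=np.array(P,float)/1e3;c,s=np.cos(p[2]),np.sin(p[2]);return np.c_[P[:,0]*c-P[:,1]*s+p[0],P[:,0]*s+P[:,1]*c+p[1],P[:,2]]
if __name__=="__main__":
    U4=np.array([[72,672],[335,668],[333,722],[70,725],[53,637],[436,77],[105,68]])/2.7+[380,20]
    U3=np.array([[66,72],[352,76],[410,320]])/2.8+[380,90]
    def res(p):
        o=p[3]*1e3
        P4=[[-45,-115,61],[46,-115,61],[46,-135,61],[-45,-135,61],[-45,-115,12],[48,o-45,80],[-48,o-45,80]]
        P3=[[-45,140,12],[52,140,12],[48,o-45,80]]
        return np.r_[(pj(f4,w(p,P4))-U4).ravel(),(pj(f3,w(p,P3))-U3).ravel()]
    r=least_squares(res,[.66,-.185,-.046,.1],loss="soft_l1")
    print(r.x,np.round(res(r.x).reshape(-1,2),1))
    np.save("rail.npy",r.x)
    # block in hand: top corners, plane z unknown: tool z of top
    # driver
    tip=bp(f4,np.array([[710,315]])/3.3+[110,110],.011)
    a=bp(f4,np.array([[382,208]])/3.3+[110,110],.0135)
    e=bp(f4,np.array([[62,108],[360,192]])/3.3+[110,110],.0135)
    print("tip",tip,"neck",a,e)
    d=(a-tip)[0,:2];print(np.degrees(np.arctan2(-d[1],-d[0])),np.linalg.norm(d),np.linalg.norm((e[0]-tip)[0,:2]))
E
python3 fit.py
```

```text
[ 0.66448615 -0.18339583 -0.03386818  0.11341782] [[-0.   0.6]
 [ 2.1  0.9]
 [ 0.3  1.4]
 [-0.4  1.7]
 [-2.4 -3.1]
 [ 0.7 -0.4]
 [-1.3  0.3]
 [-0.1 -1.7]
 [ 0.1 -1.7]
 [ 0.4  0.1]]
tip [[ 0.54511478 -0.24553458  0.011     ]] neck [[ 0.45167222 -0.20934916  0.0135    ]] [[ 0.3613281  -0.1757955   0.0135    ]
 [ 0.44573934 -0.20443954  0.0135    ]]
-21.168781801359703 0.10020426645068002 0.1965733485963147
```

```bash
python3 - <<'E'
from fit import *
f=f4;p,R=tool()
U=np.array([[42,117],[365,117],[353,540],[56,540]])/3.3+[260,210]
for z in(p[2]+.0024,):
    c=bp(f,U,z);t=(c-p)@R;print(np.round(t,4),t.mean(0))
    l=(t[0]+t[1]-t[2]-t[3]);print(np.degrees(np.arctan2(l[1],l[0])))
r=np.load("rail.npy");a=np.degrees(r[2])
bc=t.mean(0)[:2]
def goal(own,z):
    q=w(r,[[*own,0]])[0]; # block centre desired
    yaw=np.radians(a)  # tool y dir
    ty=np.array([np.cos(yaw),np.sin(yaw)]);tx=np.array([-ty[1],ty[0]])
    return (*(q[:2]-bc[0]*tx-bc[1]*ty),z)
for o,z in(((-18.5,-78),.15),((-18.5,-78),.052),((-16,-81),.0505)):
    g=goal(o,z);print(np.round(g,4));to(*g,a)
E
```

```text
[[ 0.0295 -0.0185 -0.0024]
 [ 0.0294  0.0208 -0.0024]
 [-0.03    0.0211 -0.0024]
 [-0.0299 -0.0188 -0.0024]] [-0.00024386  0.00113565 -0.00240062]
-0.03620771073955056
[ 0.6422 -0.2604  0.15  ]
rows [np.float64(-0.0323), np.float64(0.2552), np.float64(0.2474), np.float64(-0.0097)] cur [ 0.5408 -0.2433  0.249 ] yaw_y -2.38
[ 0.6422 -0.2604  0.052 ]
rows [np.float64(-0.0324), np.float64(0.2553), np.float64(0.4924), np.float64(-0.0097)] cur [ 0.5408 -0.2433  0.249 ] yaw_y -2.38
[ 0.6446 -0.2635  0.0505]
rows [np.float64(-0.0399), np.float64(0.2616), np.float64(0.4961), np.float64(-0.0097)] cur [ 0.5408 -0.2433  0.249 ] yaw_y -2.38
```

send_rows --motion '[[[-0.032,0.12,0,-0.01,0],[-0.032,0.255,0.05,-0.01,0],[-0.032,0.255,0.15,-0.01,0],[-0.032,0.255,0.25,-0.01,0],[-0.032,0.255,0.32,-0.01,0],[-0.032,0.255,0.32,-0.01,0]]]'

```text
clock: 6.95
tool_pos: [0.6414, -0.2589, 0.1193]
ee_rot: [-2.254, -2.183, 0.002]
wrist_force: [0.0, 0.2, -0.5]
finger_gap: 0.0401
```

```bash
python3 - <<'E'
from h import *
s=cam("scene");crop(s,350,230,550,400,4,"s5.png");w=cam("wrist");cv2.imwrite("pics/w5.png",w["pixels"][:,:,::-1])
to(.6422,-.2604,.052,-1.94)
E
```

```text
rows [np.float64(0.0005), np.float64(-0.0009), np.float64(0.1754), np.float64(0.0009)] cur [ 0.6425 -0.2606  0.1222] yaw_y -1.9
```

View pics/w5.png

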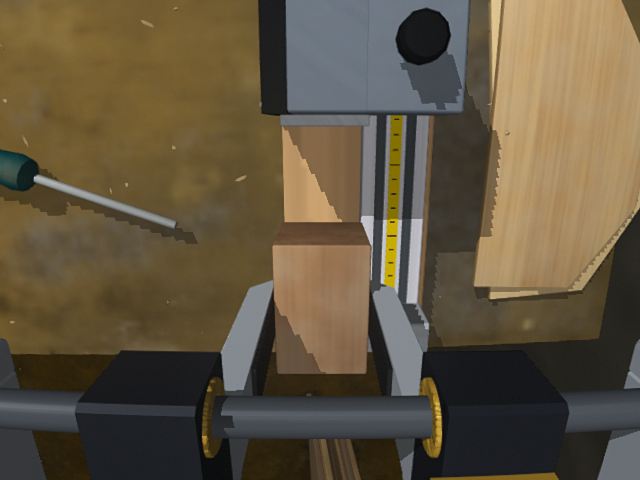

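View pics/s5.png

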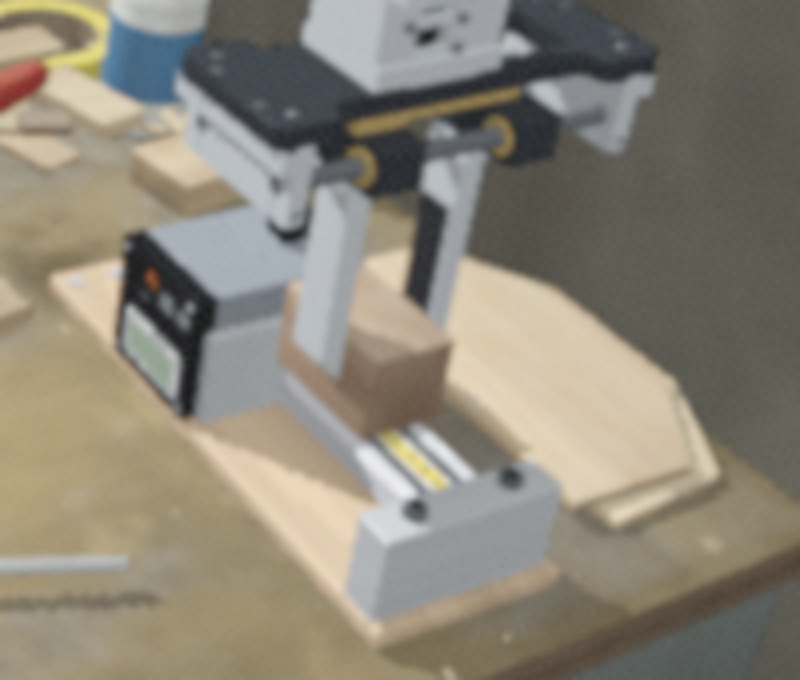

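send_rows --motion '[[[0,0,0.06,0,0],[0,0,0.11,0,0],[0,0,0.15,0,0],[0,0,0.17,0,0],[0,0,0.176,0,0],[0,0,0.176,0,0]]]'

```text
clock: 7.8
tool_pos: [0.6419, -0.2621, 0.0512]
ee_rot: [2.259, 2.182, 0.0]
wrist_force: [0.3, 0.4, -1.4]
finger_gap: 0.0397
```

```bash
python3 - <<'E'
from h import *
s=cam("scene");crop(s,350,230,550,400,4,"s6.png");w=cam("wrist");cv2.imwrite("pics/w6.png",w["pixels"][:,:,::-1])
print(ctrl.state()["wrist_force"])
to(.6446,-.2635,.0505,-1.94)
E
```

```text
[ 0.47523239 -0.37548059 -1.03639147]
rows [np.float64(-0.0032), np.float64(0.0065), np.float64(0.0023), np.float64(-0.001)] cur [ 0.642  -0.2621  0.0514] yaw_y -1.98
```

View pics/w6.png

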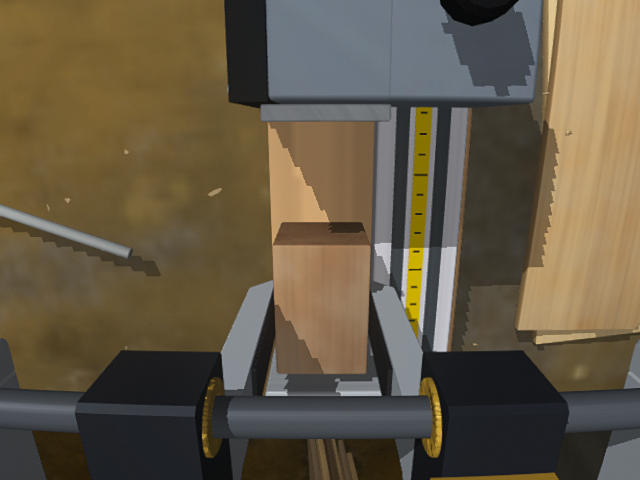

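View pics/s6.png

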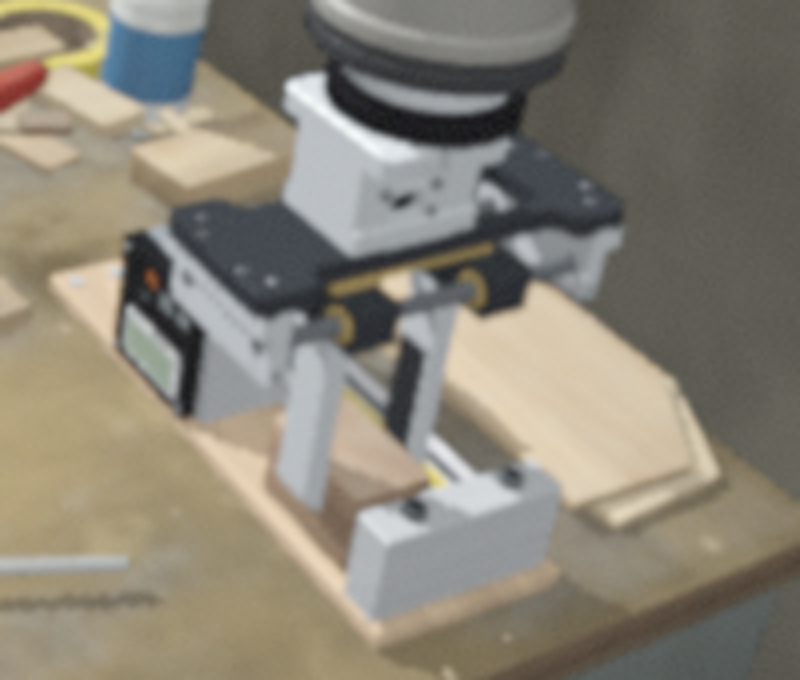

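send_rows --motion '[[[-0.001,0.002,0.001,0,0],[-0.002,0.004,0.002,0,0],[-0.003,0.006,0.003,0,0],[-0.003,0.006,0.003,0,0]]]'

```text
clock: 8.4
tool_pos: [0.6441, -0.2633, 0.0496]
ee_rot: [2.26, 2.183, -0.0]
wrist_force: [-0.8, 0.8, -1.0]
finger_gap: 0.04
```

```bash
python3 - <<'E'
from h import *
w=cam("wrist");crop(w,220,90,480,400,2,"w7.png")
print(ctrl.state()["wrist_force"])
to(.6446,-.2635,.0505,-1.94)
E
```

```text
[-0.3896209   0.42693778 -0.64927413]
rows [np.float64(-0.0007), np.float64(0.0013), np.float64(-0.0021), np.float64(-0.0009)] cur [ 0.6441 -0.2632  0.0496] yaw_y -1.98
```

View pics/w7.png

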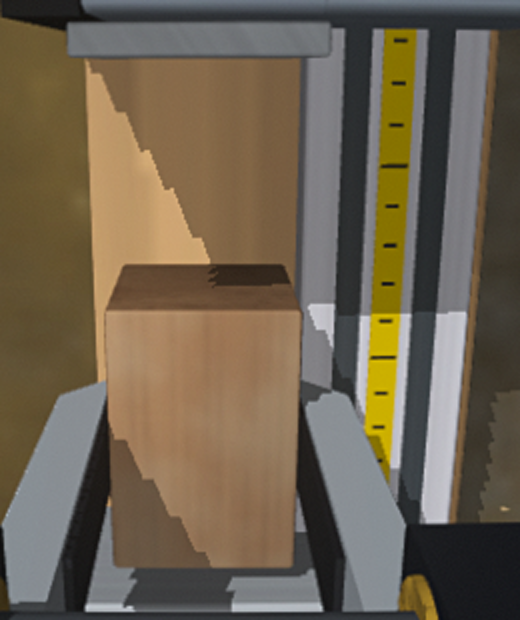

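send_rows --motion '[[[-0.003,0.006,0.003,0,0.65],[-0.003,0.006,0.003,0,0.65],[-0.003,0.006,0.003,0,0.65],[-0.003,0.006,0,0,0.65],[-0.003,0.006,-0.08,0,0.65],[-0.003,0.006,-0.18,0,0.65],[-0.003,0.006,-0.26,0,0.5],[0.08,0.006,-0.26,0,0]]]'

```text
clock: 9.45
tool_pos: [0.6481, -0.2343, 0.1568]
ee_rot: [2.261, 2.175, 0.002]
wrist_force: [0.7, 0.1, -1.5]
finger_gap: 0.0444
```

```bash
python3 - <<'E'
from fit import *
s=cam("wrist");cv2.imwrite("pics/w8.png",s["pixels"][:,:,::-1])
print(ctrl.state()["wrist_force"])
r=np.load("rail.npy");a=np.degrees(r[2])
for y,z in((100,.16),(100,.06)):
    g=w(r,[[2,y,0]])[0];to(g[0],g[1],z,a)
E
```

```text
[ 3.60142658  3.95780643 -0.66670638]
rows [np.float64(0.3603), np.float64(0.0407), np.float64(-0.0122), np.float64(0.0015)] cur [ 0.6489 -0.227   0.1548] yaw_y -1.88
rows [np.float64(0.3598), np.float64(0.0401), np.float64(0.2378), np.float64(0.0015)] cur [ 0.6489 -0.227   0.1548] yaw_y -1.88
```

View pics/w8.png

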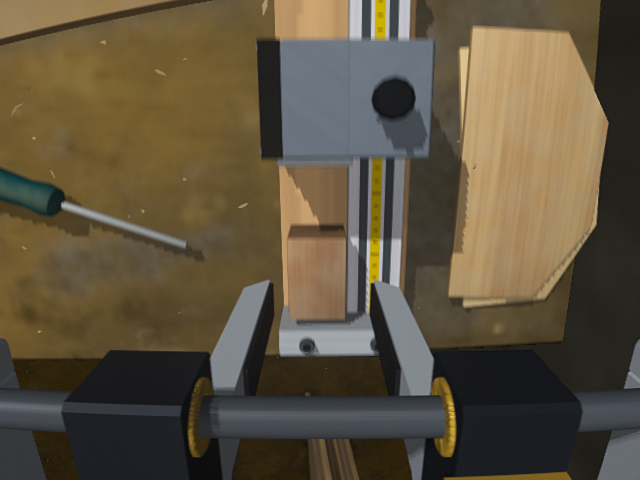

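send_rows --motion '[[[0.15,0.02,-0.01,0,0],[0.29,0.04,-0.01,0,0],[0.36,0.04,-0.01,0,0],[0.36,0.04,0.03,0,0],[0.36,0.04,0.13,0,0],[0.36,0.04,0.22,0,0],[0.36,0.04,0.238,0,0],[0.36,0.04,0.238,0,0]]]'

```text
clock: 10.5
tool_pos: [0.6685, -0.089, 0.0587]
ee_rot: [2.261, 2.181, -0.001]
wrist_force: [0.4, -0.2, -0.1]
finger_gap: 0.0003
```

```bash
python3 - <<'E'
from fit import *
s=cam("scene");crop(s,340,200,540,350,4,"s9.png");s=cam("wrist");cv2.imwrite("pics/w9.png",s["pixels"][:,:,::-1])
print(ctrl.state()["wrist_force"],ctrl.state()["finger_gap"])
r=np.load("rail.npy");a=np.degrees(r[2])
g=w(r,[[2,100,0]])[0];to(g[0],g[1],.06,a)
E
```

```text
[ 0.52761999 -0.51762701  0.39677227] 9.244091337126984e-05
rows [np.float64(0.0128), np.float64(0.001), np.float64(-0.0005), np.float64(-0.0016)] cur [ 0.6693 -0.0886  0.0598] yaw_y -2.01
```

View pics/s9.png

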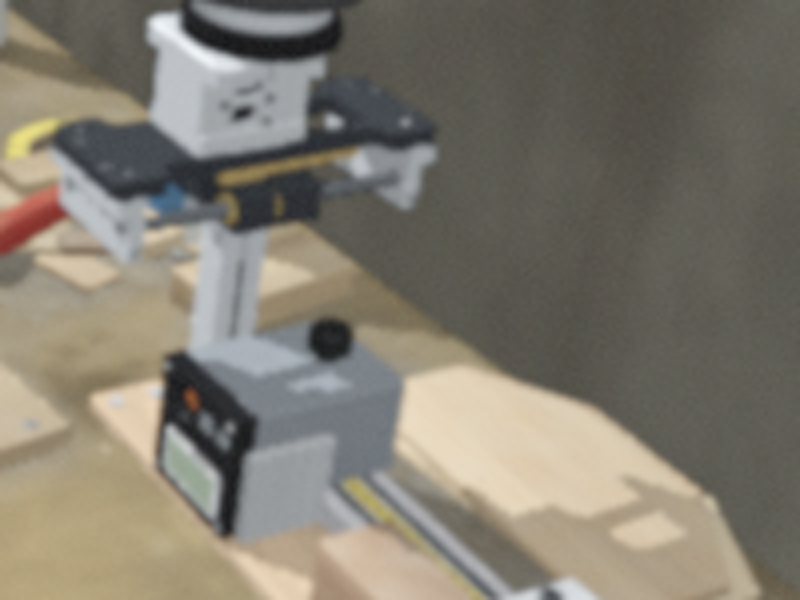

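View pics/w9.png

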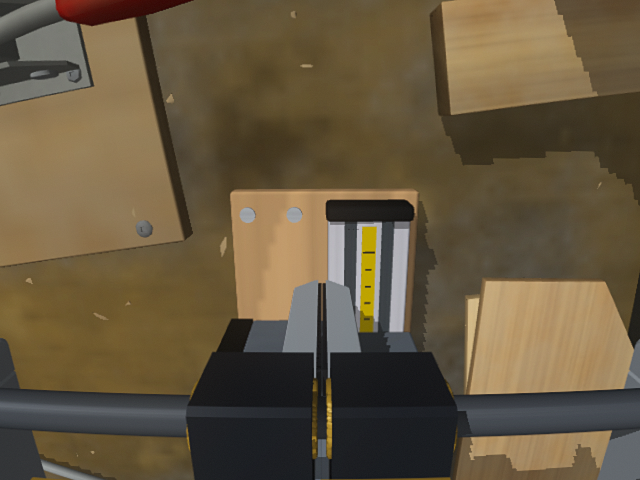

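send_rows --motion '[[[-0.0125,0,0,0,0],[-0.025,0,0,0,0],[-0.0375,0,0,0,0],[-0.05,0,0,0,0],[-0.0625,0,0,0,0],[-0.075,0,0,0,0],[-0.0875,0,0,0,0],[-0.1,0,0,0,0]]]'

```text
clock: 11.6
tool_pos: [0.6675, -0.127, 0.0587]
ee_rot: [-2.258, -2.183, -0.002]
wrist_force: [-1.5, 6.8, 4.3]
finger_gap: 0.0005
```

```bash
python3 - <<'E'
from fit import *
s=cam("scene");crop(s,340,220,540,370,4,"s10.png")
print(ctrl.state()["wrist_force"],ctrl.state()["tool_pos"])
r=np.load("rail.npy");c,s_=np.cos(r[2]),np.sin(r[2]);d=ctrl.state()["tool_pos"][:2]-r[:2];print(d@[c,s_],d@[-s_,c])
E
```

```text
[0.8152515  4.87266099 1.4578513 ] [ 0.6674391 -0.1278611  0.058708 ]
0.0010707495828789632 0.055602869850296895
```

View pics/s10.png

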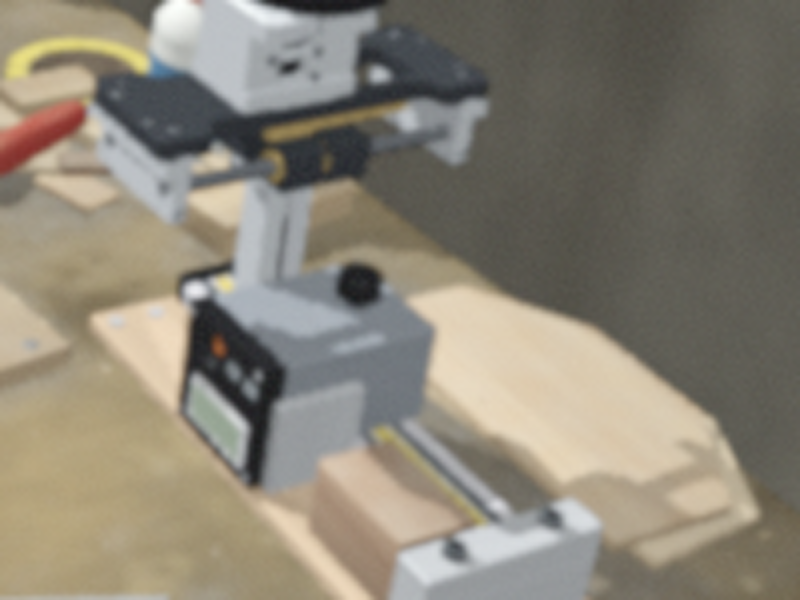

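send_rows --motion '[[[-0.0125,0,0,0,0],[-0.025,0,0,0,0],[-0.0375,0,0,0,0],[-0.05,0,0,0,0],[-0.06,0,0,0,0]]]'

```text
clock: 12.28
tool_pos: [0.6667, -0.1511, 0.0586]
ee_rot: [-2.258, -2.183, -0.002]
wrist_force: [0.7, 6.0, 3.3]
finger_gap: 0.0006
```

```bash
python3 - <<'E'
from fit import *
s=cam("scene");crop(s,370,250,530,370,5,"s11.png")
print(ctrl.state()["wrist_force"],ctrl.state()["tool_pos"])
r=np.load("rail.npy");c,s_=np.cos(r[2]),np.sin(r[2]);d=ctrl.state()["tool_pos"][:2]-r[:2];print(d@[c,s_],d@[-s_,c])
E
```

```text
[ 2.62937929  4.84280225 -0.67089556] [ 0.66669501 -0.1517456   0.05862638]
0.001135860072949852 0.03170686712681535
```

View pics/s11.png

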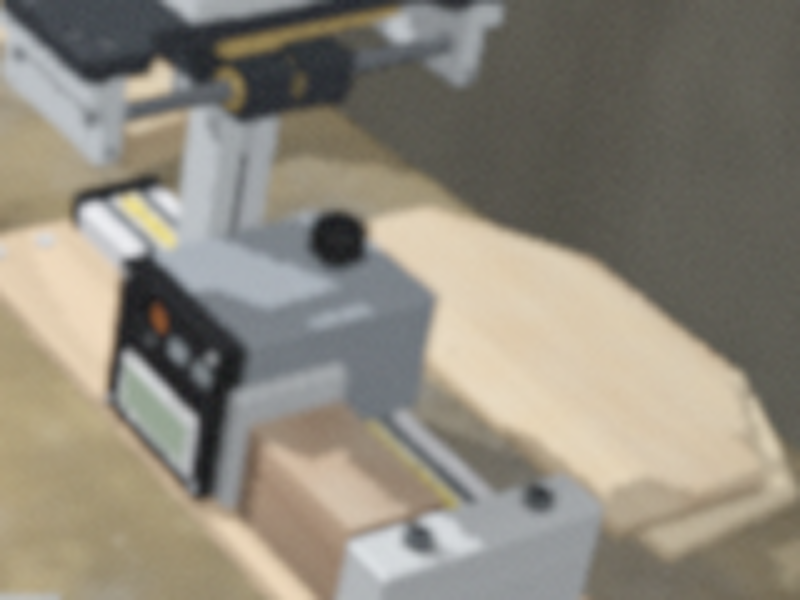

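send_rows --motion '[[[-0.005,0,0,0,0],[-0.01,0,0,0,0]]]'

```text
clock: 12.58
tool_pos: [0.6666, -0.1548, 0.0586]
ee_rot: [-2.258, -2.183, -0.002]
wrist_force: [1.2, 5.3, 3.7]
finger_gap: 0.0005
```

send_rows --motion '[[[-0.0025,0,0,0,0],[-0.0025,0,0,0,0]]]'

```text
clock: 12.82
tool_pos: [0.6666, -0.156, 0.0586]
ee_rot: [-2.258, -2.183, -0.001]
wrist_force: [1.7, 5.5, 1.8]
finger_gap: 0.0006
```

send_rows --motion '[[[-0.0025,0,0,0,0],[-0.0025,0,0,0,0]]]'

```text
clock: 13.08
tool_pos: [0.6665, -0.1569, 0.0586]
ee_rot: [-2.258, -2.183, -0.002]
wrist_force: [0.4, 5.9, 3.1]
finger_gap: 0.0008
```

send_rows --motion '[[[-0.0025,0,0,0,0],[-0.0025,0,0,0,0]]]'

```text
clock: 13.32
tool_pos: [0.6665, -0.1579, 0.0586]
ee_rot: [-2.258, -2.183, -0.002]
wrist_force: [1.0, 5.5, 2.9]
finger_gap: 0.0006
```

send_rows --motion '[[[-0.0025,0,0,0,0],[-0.0025,0,0,0,0]]]'

```text
clock: 13.58
tool_pos: [0.6665, -0.1587, 0.0586]
ee_rot: [-2.258, -2.183, -0.002]
wrist_force: [0.5, 7.2, 2.7]
finger_gap: 0.0004
```

```bash
python3 - <<'E'
from fit import *
s=cam("scene");crop(s,370,250,530,370,5,"s12.png")
E
```

```text
(no output)
```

View pics/s12.png

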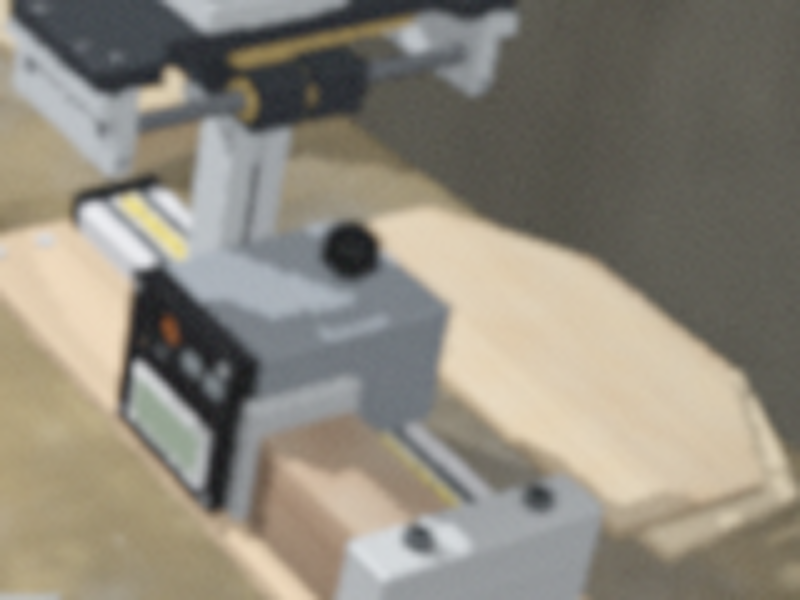

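send_rows --motion '[[[-0.0025,0,0,0,0],[-0.0025,0,0,0,0]]]'

```text
clock: 13.88
tool_pos: [0.6665, -0.1588, 0.0586]
ee_rot: [-2.257, -2.183, -0.003]
wrist_force: [-0.7, 10.6, 5.4]
finger_gap: 0.0004
```

send_rows --motion '[[[-0.0025,0,0,0,0],[-0.0025,0,0,0,0]]]'

```text
clock: 14.12
tool_pos: [0.6665, -0.1588, 0.0586]
ee_rot: [-2.255, -2.183, -0.004]
wrist_force: [-1.4, 15.3, 7.7]
finger_gap: 0.0005
```

send_rows --motion '[[[0,0,0,0,0],[0.02,0,0,0,0],[0.06,0,0,0,0],[0.08,0,-0.1,0,0],[0.08,0,-0.25,0,0],[0.08,-0.1,-0.35,0,0],[-0.05,-0.2,-0.35,0,0],[-0.15,-0.25,-0.35,0,0]]]'

```text
clock: 15.12
tool_pos: [0.5627, -0.2187, 0.1992]
ee_rot: [2.258, 2.183, 0.002]
wrist_force: [0.2, -0.8, 0.5]
finger_gap: -0.0002
```

```bash
python3 - <<'E'
from fit import *
s=cam("scene");crop(s,370,250,530,370,5,"s13.png");s=cam("wrist");cv2.imwrite("pics/w13.png",s["pixels"][:,:,::-1])
print(ctrl.state()["wrist_force"],tool()[0])
E
```

```text
[0.1118937  0.44542565 0.11182897] [ 0.5610721  -0.22274828  0.19932556]
```

View pics/s13.png

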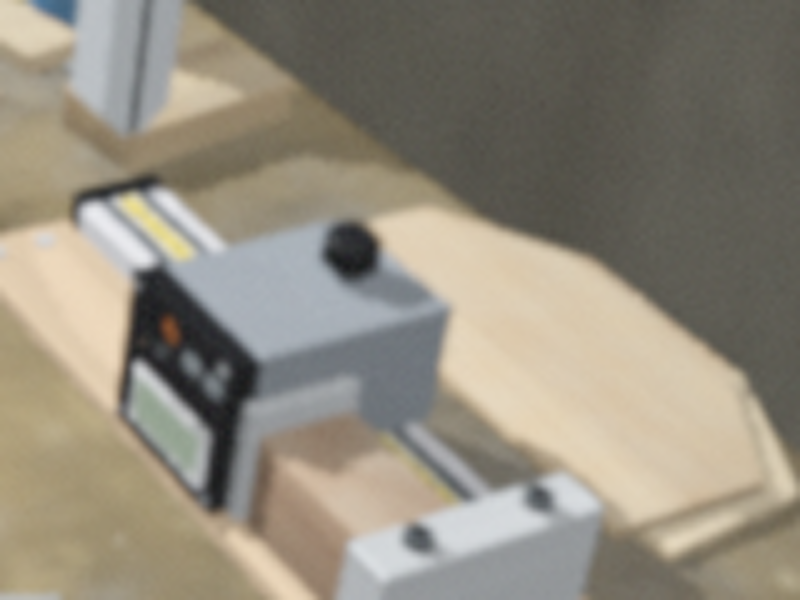

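View pics/w13.png

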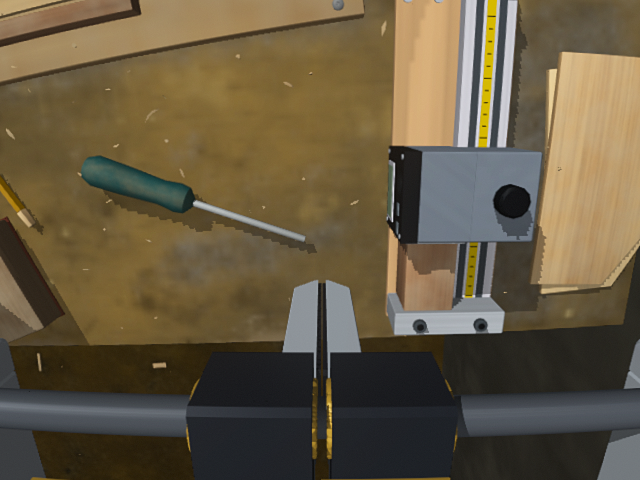

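```bash
python3 - <<'E'
from fit import *
import shutil;shutil.copy("last_wrist.npz","w13.npz")
f=load("wrist");crop(f,70,140,330,260,3,"w13d.png");crop(f,370,130,570,350,3.5,"w13r.png")
E
```

```text
(no output)
```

View pics/w13d.png

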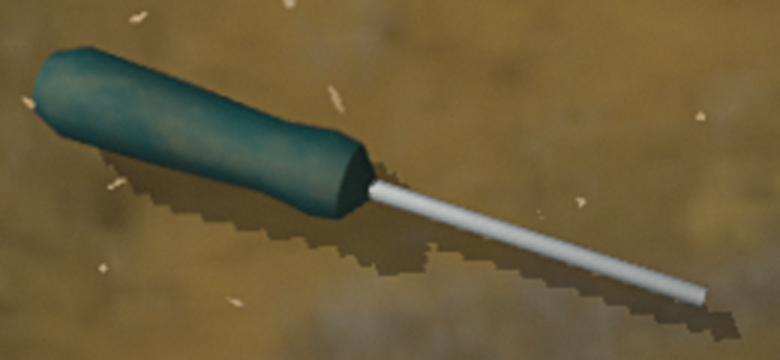

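View pics/w13r.png

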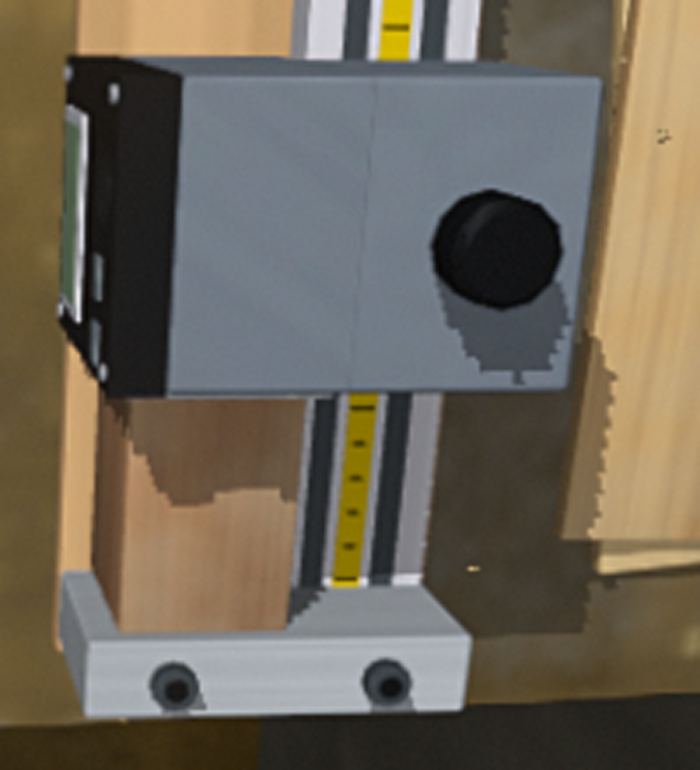

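```bash
cat > fit2.py <<'E'
from fit import *
f13=dict(np.load("w13.npz"))
U=np.array([[85,638],[470,636],[466,706],[87,715],[602,78]])/3.5+[370,130]
P=[[-45,-115,61],[46,-115,61],[46,-135,61],[-45,-135,61],[48,15,80]]
r=np.load("rail.npy")
if __name__=="__main__":
    print(np.round(pj(f13,w(r,P))-U,1))
    U4=np.array([[72,672],[335,668],[333,722],[70,725],[436,77]])/2.7+[380,20]
    U3=np.array([[66,72],[352,76],[410,320]])/2.8+[380,90]
    def res(p):
        o=p[3]*1e3
        P4=[[-45,-115,61],[46,-115,61],[46,-135,61],[-45,-135,61],[48,o-45,80]]
        P3=[[-45,140,12],[52,140,12],[48,o-45,80]]
        return np.r_[(pj(f13,w(p,P))-U).ravel(),(pj(f4,w(p,P4))-U4).ravel(),(pj(f3,w(p,P3))-U3).ravel()]
    q=least_squares(res,r,loss="soft_l1").x
    print(q,np.round(res(q).reshape(-1,2),1));np.save("rail2.npy",q)
    print("well",w(r,[[-48,-7,66]]),w(q,[[-48,-7,66]]))
    S=np.array([70,140])
    tip=bp(f13,np.array([[704,296]])/3+S,.011)[0]
    neck=bp(f13,np.array([[373,189]])/3+S,.0135)[0]
    # handle silhouettes (left/right edge pairs) 
    print("tip",tip,"neck",neck)
    d=tip-neck;print(np.degrees(np.arctan2(d[1],d[0])),np.linalg.norm(d))
    e=bp(f13,np.array([[200,81],[163,168],[300,123],[262,188]])/3+S,.0135);print(e,(e[0]+e[1])/2,(e[2]+e[3])/2)
E
python3 fit2.py
```

```text
[[ 0.2  2.4]
 [ 2.2  1.2]
 [ 0.3  3.4]
 [-1.5  2.8]
 [ 0.4 -2. ]]
[ 0.66423192 -0.18245877 -0.03467084  0.11239251] [[-0.2  1.3]
 [ 1.9  0.2]
 [-0.1  2.4]
 [-2.   1.7]
 [ 0.2 -3.3]
 [-0.4 -0.4]
 [ 1.8 -0.1]
 [-0.   0.5]
 [-0.7  0.7]
 [ 0.4 -0.2]
 [-0.3 -2.8]
 [ 0.1 -2.7]
 [ 0.1  0.3]]
well [[ 0.61627665 -0.18876645  0.066     ]] [[ 0.61601812 -0.18779069  0.066     ]]
tip [ 0.54494747 -0.24529844  0.011     ] neck [ 0.45250942 -0.20912156  0.0135    ]
-21.373557618416037 0.09929657243790047
[[ 0.4067666  -0.17614524  0.0135    ]
 [ 0.39201686 -0.20018527  0.0135    ]
 [ 0.43390077 -0.18936017  0.0135    ]
 [ 0.42029635 -0.20735064  0.0135    ]] [ 0.39939173 -0.18816526  0.0135    ] [ 0.42709856 -0.1983554   0.0135    ]
```

```bash
python3 - <<'E'
from fit import *
print(np.round(ctrl.state()["q"],2))
to(.4117,-.193,.1,68.7);to(.4117,-.193,.0215,68.7)
E
```

```text
[-0.31  0.41  0.77  1.83 -0.33  1.03  0.54]
rows [np.float64(0.0593), np.float64(-0.3763), np.float64(0.248), np.float64(-1.5788)] cur [ 0.5611 -0.2227  0.1993] yaw_y -2.35
rows [np.float64(0.0595), np.float64(-0.3764), np.float64(0.4443), np.float64(-1.5788)] cur [ 0.5611 -0.2227  0.1993] yaw_y -2.35
```

send_rows --motion '[[[0.01,-0.06,0,-0.22,0.65],[0.03,-0.16,0,-0.45,0.65],[0.05,-0.28,0.04,-0.68,0.65],[0.059,-0.376,0.1,-0.9,0.65],[0.059,-0.376,0.15,-1,0.65],[0.059,-0.376,0.2,-1,0.65],[0.059,-0.376,0.2,-1,0.65]]]'

```text
clock: 16.1
tool_pos: [0.414, -0.1891, 0.1177]
ee_rot: [-1.251, -2.879, 0.002]
wrist_force: [0.0, 0.1, -0.2]
finger_gap: 0.0609
```

```bash
python3 - <<'E'
from fit import *
to(.4117,-.193,.06,68.7)
E
```

```text
rows [np.float64(-0.0035), np.float64(-0.0105), np.float64(0.1443), np.float64(-0.5707)] cur [ 0.414  -0.1891  0.1177] yaw_y 43.02
```

send_rows --motion '[[[0,0,0,-0.2,0.65],[0,0,0.05,-0.4,0.65],[0,0,0.1,-0.57,0.65],[0,0,0.1,-0.57,0.65]]]'

```text
clock: 16.6
tool_pos: [0.4143, -0.1895, 0.0784]
ee_rot: [-0.583, -3.086, 0.0]
wrist_force: [-0.4, -0.3, -0.1]
finger_gap: 0.0608
```

```bash
python3 - <<'E'
from fit import *
f=cam("wrist");cv2.imwrite("pics/w14.png",f["pixels"][:,:,::-1])
to(.4117,-.193,.0215,68.7);print(np.round(ctrl.state()["q"],2))
E
```

```text
rows [np.float64(0.0037), np.float64(-0.0103), np.float64(0.1438), np.float64(-0.0051)] cur [ 0.4146 -0.1897  0.079 ] yaw_y 68.47
[-0.14  0.3   0.5   2.23 -0.23  0.66  1.72]
```

View pics/w14.png

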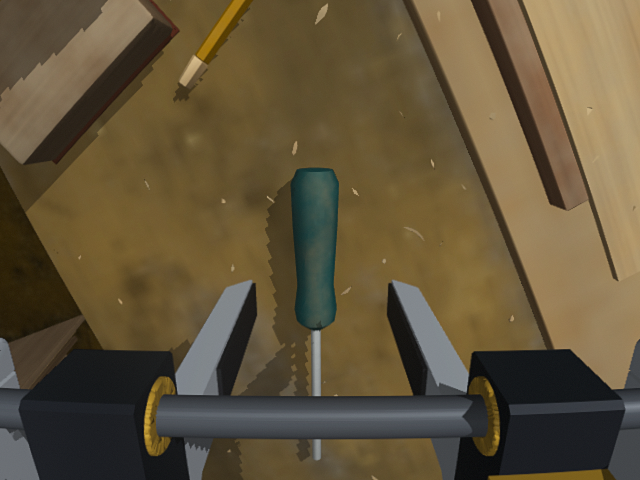

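```bash
python3 - <<'E'
from fit import *
f=load("wrist")
t=bp(f,[[318,459]],.011)[0];e=bp(f,[[317,329],[316,250],[315.5,180]],.0135);print(t,e)
u=(t-e[2]);u/=np.linalg.norm(u);print(np.degrees(np.arctan2(u[1],u[0])))
g=t-.143*u;print(g)
p,R=tool()
print("tool-frame pts",np.round((np.vstack([t,e])-p)@R,4))
E
```

```text
[ 0.5479663  -0.24517143  0.011     ] [[ 0.45284175 -0.20819376  0.0135    ]
 [ 0.40606269 -0.19029438  0.0135    ]
 [ 0.36881216 -0.17583106  0.0135    ]]
-21.158584737877515
[ 0.41461794 -0.19355987  0.0128608 ]
tool-frame pts [[-0.1444 -0.0026  0.068 ]
 [-0.0424 -0.0031  0.0655]
 [ 0.0077 -0.0037  0.0655]
 [ 0.0477 -0.0039  0.0655]]
```

send_rows --motion '[[[0,-0.009,0.05,-0.003,0.65],[0,-0.009,0.1,-0.003,0.65],[0,-0.009,0.135,-0.003,0.65],[0,-0.009,0.143,-0.003,0.65],[0,-0.009,0.143,-0.003,0.3],[0,-0.009,0.143,-0.003,0.2],[0,-0.009,0.143,-0.003,0],[0,-0.009,0.143,-0.003,0]]]' --newtons 30

```text
clock: 17.65
tool_pos: [0.4133, -0.193, 0.0215]
ee_rot: [0.578, 3.088, -0.0]
wrist_force: [1.2, 0.1, 1.2]
finger_gap: 0.0249
```

send_rows --motion '[[[0,0,0,0,0],[0,0,0,0,0]]]'

```text
clock: 17.9
tool_pos: [0.4134, -0.193, 0.0215]
ee_rot: [0.578, 3.088, 0.0]
wrist_force: [-0.1, 0.9, 6.8]
finger_gap: 0.0246
```

```bash
python3 - <<'E'
from fit import *
f=cam("wrist");cv2.imwrite("pics/w15.png",f["pixels"][:,:,::-1])
print(ctrl.state()["wrist_force"],ctrl.state()["finger_gap"],tool()[0])
E
```

```text
[-0.61512824  0.97223642  6.72008848] 0.024674879324345932 [ 0.41336089 -0.1929845   0.02149391]
```

View pics/w15.png

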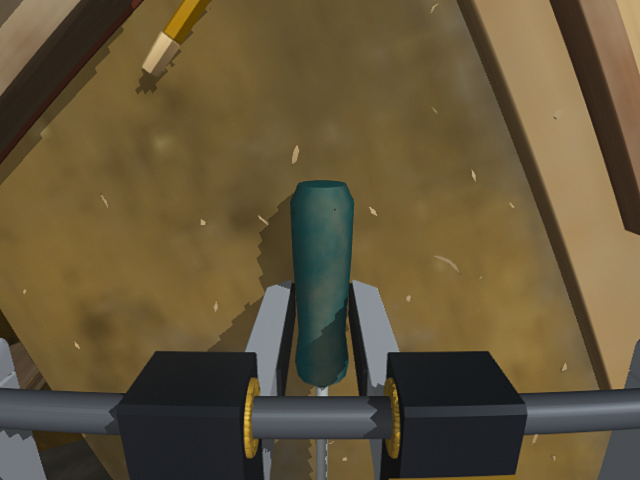

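send_rows --motion '[[[0,0,-0.04,0,0],[0,0,-0.12,0,0],[0,0,-0.2,-0.1,0],[0,0,-0.2,-0.25,0],[0,0,-0.2,-0.43,0],[0,0,-0.2,-0.43,0],[0,0,-0.2,-0.43,0]]]'

```text
clock: 18.82
tool_pos: [0.4131, -0.1931, 0.1016]
ee_rot: [0.056, 3.141, -0.0]
wrist_force: [0.6, 0.5, -0.5]
finger_gap: 0.0251
```

```bash
python3 - <<'E'
from fit import *
f=cam("wrist");cv2.imwrite("pics/w16.png",f["pixels"][:,:,::-1])
f=cam("scene");crop(f,250,230,500,400,3.2,"s16.png");f=cam("side");crop(f,240,230,440,370,4,"d16.png")
print(ctrl.state()["wrist_force"],ctrl.state()["finger_gap"])
q=np.load("rail2.npy");a=np.degrees(q[2]);g=w(q,[[-48-40-143,-7,0]])[0]
to(g[0],g[1],.0755,a+90)
E
```

```text
[-0.20593483  0.69583589 -1.45314766] 0.024529904931146977
rows [np.float64(-0.049), np.float64(0.0305), np.float64(0.0645), np.float64(0.001)] cur [ 0.4131 -0.193   0.1013] yaw_y 88.06
```

View pics/w16.png

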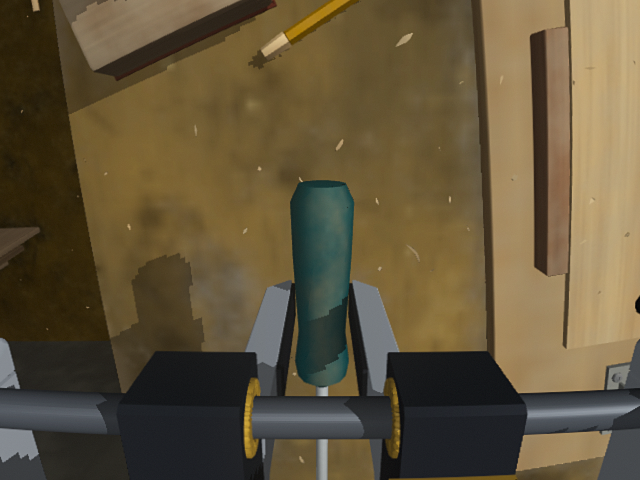

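View pics/s16.png

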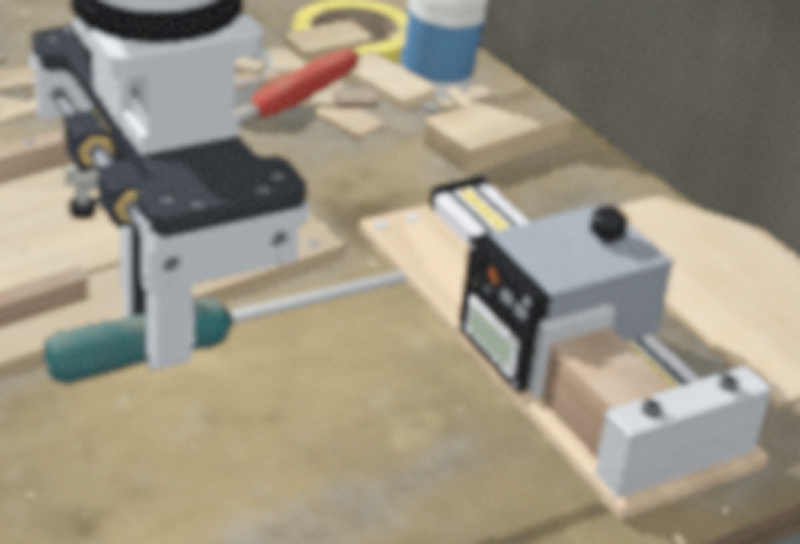

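View pics/d16.png

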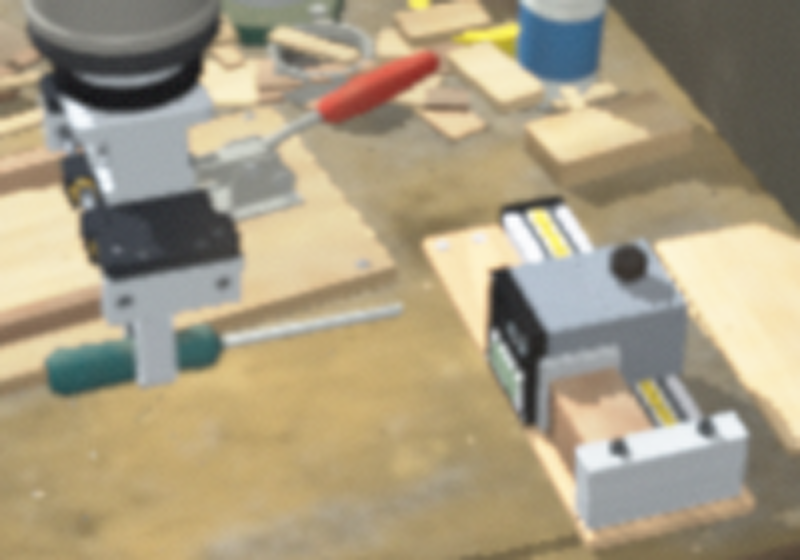

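```bash
python3 - <<'E'
from fit import *
f=load("scene");g=load("side")
q=np.load("rail2.npy")
us=np.array([403,277])/3.2+[250,230];ug=np.array([402,310])/4+[240,230]
r=least_squares(lambda X:np.r_[(pj(f,X)-us).ravel(),(pj(g,X)-ug).ravel()],[.556,-.198,.09])
p,R=tool();print("tip tri",r.x,r.fun, "tool frame",(r.x-p)@R)
print("well pred scene",(pj(f,w(q,[[-48,-7,66],[-43,-7,66]]))-[250,230])*3.2," obs button ~ (492,276)")
print("endstop pred",(pj(f,w(q,[[-45,-115,61],[46,-135,61],[-45,-135,61]]))-[250,230])*3.2)
print("endstop pred side",(pj(g,w(q,[[-45,-115,61],[46,-135,61],[-45,-135,61]]))-[240,230])*4)
# predicted tip if axis 7.5mm below TCP, pitch -1.4deg
for dz in(0,.0065,.009,.0115): print(dz,(pj(f,p+R@[-.1438,0,dz])-[250,230])*3.2,(pj(g,p+R@[-.1438,0,dz])-[240,230])*4)
crop(f,380,280,440,370,8,"s16b.png")
E
```

```text
tip tri [ 0.55588653 -0.19443511  0.08706281] [ 0.04916909  0.26810719 -0.04796885 -0.35024477] tool frame [-0.14272607  0.0033878   0.01422623]
well pred scene [[485.20595173 276.36358591]
 [492.76036732 274.41007483]]  obs button ~ (492,276)
endstop pred [[605.34080488 402.10686161]
 [771.75423949 381.03069757]
 [629.95398972 427.37519611]]
endstop pred side [[573.08180125 436.88293932]
 [746.86882791 425.57193274]
 [587.06102598 461.3636455 ]]
0 [[410.49796102 258.97889044]] [[405.64984886 291.36402703]]
0.0065 [[409.39564066 269.07406559]] [[405.61903405 300.78670718]]
0.009 [[408.97376267 272.93430445]] [[405.60713836 304.39637087]]
0.0115 [[408.55304116 276.78210719]] [[405.5952187  307.99804017]]
```

View pics/s16b.png

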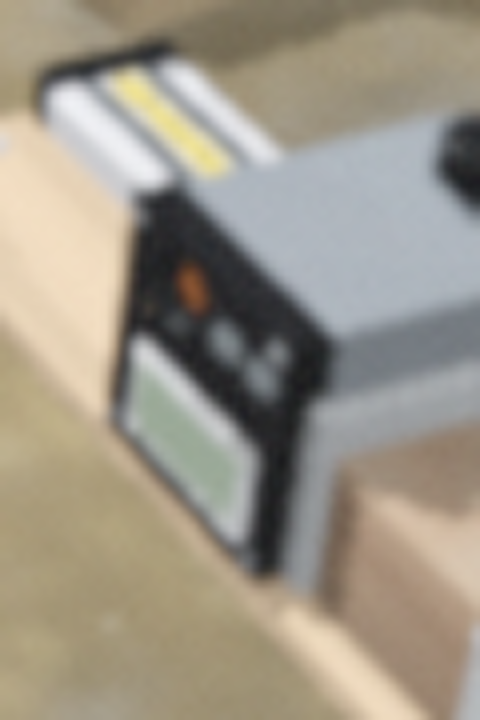

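```bash
python3 - <<'E'
from fit import *
q=np.load("rail2.npy");a=np.degrees(q[2])
for d in(20,):
    g=w(q,[[-48-d-143.5,-7,0]])[0];to(g[0],g[1],.078,a+90)
E
```

```text
rows [np.float64(-0.0978), np.float64(0.0305), np.float64(0.0583), np.float64(0.001)] cur [ 0.4131 -0.193   0.1013] yaw_y 88.06
```

send_rows --motion '[[[-0.03,0.03,0.03,0,0],[-0.07,0.03,0.058,0,0],[-0.098,0.03,0.058,0,0],[-0.098,0.03,0.058,0,0],[-0.098,0.03,0.058,0,0]]]'

```text
clock: 19.6
tool_pos: [0.4524, -0.1822, 0.0782]
ee_rot: [-0.051, -3.141, 0.0]
wrist_force: [-0.5, -0.5, -1.1]
finger_gap: 0.0247
```

```bash
python3 - <<'E'
from fit import *
f=cam("wrist");cv2.imwrite("pics/w17.png",f["pixels"][:,:,::-1])
f=cam("scene");crop(f,350,280,430,350,8,"s17.png");g=cam("side");crop(g,310,260,390,330,8,"d17.png")
q=np.load("rail2.npy");p,R=tool();print(p)
c,s=np.cos(q[2]),np.sin(q[2]);d=p[:2]-q[:2];print("own",d@[c,s],d@[-s,c])
for dz in(.010,.012,.014): print(dz,(pj(f,p+R@[-.1438,0,dz])-[350,280])*8,(pj(g,p+R@[-.1438,0,dz])-[310,260])*8)
W=w(q,[[-48,-7,66],[-43,-7,66]]);print((pj(f,W)-[350,280])*8,(pj(g,W)-[310,260])*8)
E
```

```text
[ 0.45248752 -0.18230476  0.0783303 ]
own -0.21162248636742823 -0.007185972032090598
0.01 [[338.09287723 301.54161152]] [[370.21154173 383.86415666]]
0.012 [[337.15220498 308.86485792]] [[370.09506278 389.47098445]]
0.014 [[336.21348538 316.17005945]] [[369.97867494 395.06810179]]
[[413.01487933 290.90896479]
 [431.90091829 286.02518707]] [[436.9096464  377.30915118]
 [453.6586152  373.93464892]]
```

View pics/s17.png

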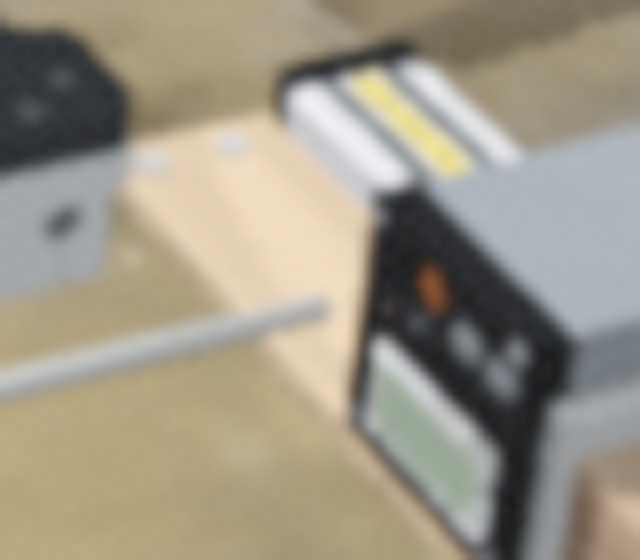

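View pics/d17.png

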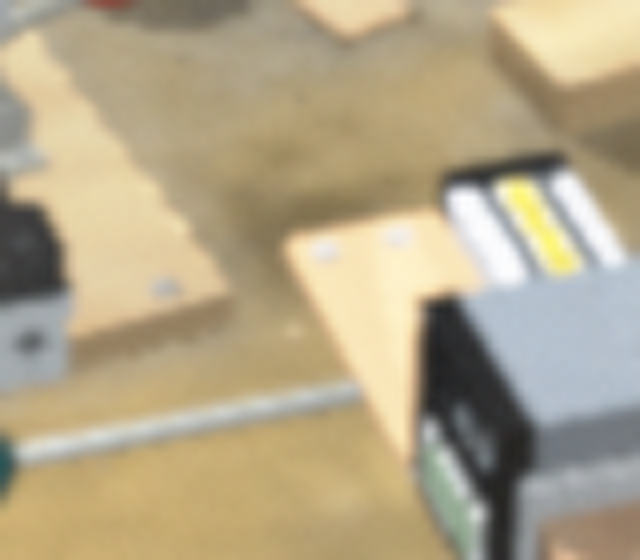

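View pics/w17.png

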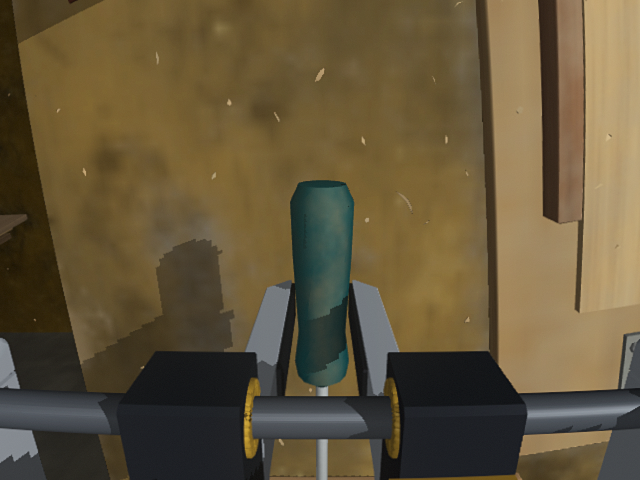

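send_rows --motion '[[[-0.015,0,0.0025,0,0],[-0.03,0,0.0025,0,0],[-0.045,0,0.0025,0,0],[-0.05,0,0.0025,0,0],[-0.05,0,0.0025,0,0]]]' --newtons 40

```text
clock: 20.38
tool_pos: [0.4728, -0.1829, 0.077]
ee_rot: [-0.05, -3.141, 0.0]
wrist_force: [-0.2, -0.5, -0.2]
finger_gap: 0.0243
```

```bash
python3 - <<'E'
from fit import *
f=cam("scene");crop(f,370,280,440,350,9,"s18.png");g=cam("side");crop(g,330,260,400,330,9,"d18.png")
q=np.load("rail2.npy");p,R=tool();print(p,ctrl.state()["wrist_force"])
W=w(q,[[-48,-7,66],[-43,-7,66]]);print((pj(f,W)-[370,280])*9,(pj(g,W)-[330,260])*9)
E
```

```text
[ 0.47255278 -0.18289564  0.07701435] [ 0.33143663 -0.73089862 -0.62401667]
[[284.64173924 327.27258539]
 [305.88853308 321.77833546]] [[311.5233522  424.47279508]
 [330.3659421  420.67648004]]
```

View pics/s18.png

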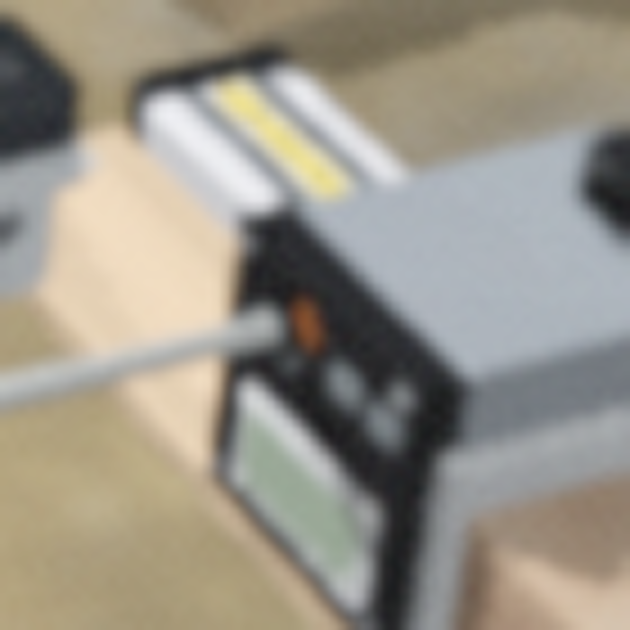

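View pics/d18.png

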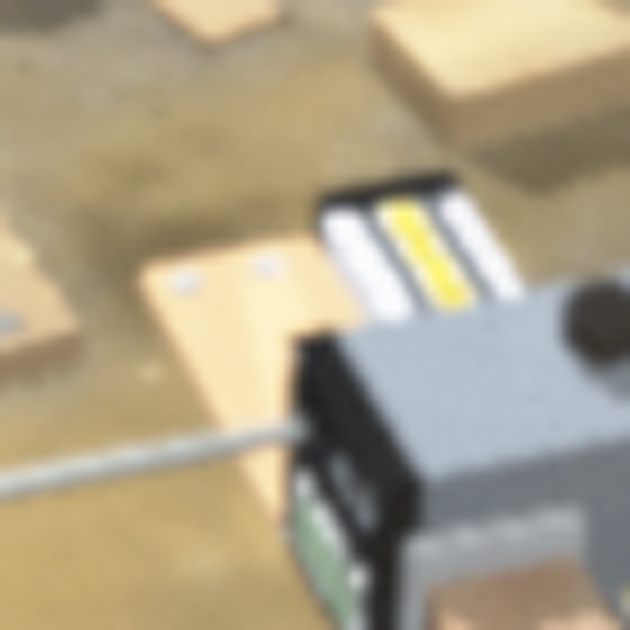

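send_rows --motion '[[[-0.004,0,0,0,0],[-0.008,0,0,0,0],[-0.008,0,0,0,0]]]'

```text
clock: 20.85
tool_pos: [0.4761, -0.183, 0.0771]
ee_rot: [0.051, 3.141, -0.0]
wrist_force: [0.4, -0.4, -1.3]
finger_gap: 0.0249
```

send_rows --motion '[[[-0.005,0,0,0,0],[-0.005,0,0,0,0]]]'

```text
clock: 21.1
tool_pos: [0.4781, -0.183, 0.0771]
ee_rot: [0.05, 3.141, -0.0]
wrist_force: [-0.0, 0.5, -2.1]
finger_gap: 0.0248
```

```bash
python3 - <<'E'
from fit import *
f=cam("scene");crop(f,370,280,440,350,9,"s19.png")
p,R=tool();print(p,ctrl.state()["wrist_force"],ctrl.state()["ft_torque"])
E
```

```text
[ 0.47804393 -0.18305273  0.07709218] [-0.75173285  0.52664053 -0.67158377] [ 0.02066812 -0.00943616  0.01188275]
```

View pics/s19.png

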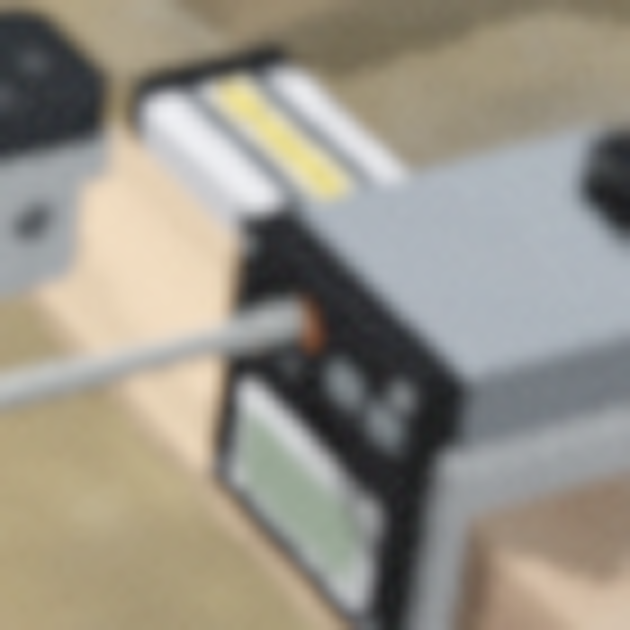

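send_rows --motion '[[[-0.005,0,0,0,0],[-0.005,0,0,0,0]]]'

```text
clock: 21.4
tool_pos: [0.4801, -0.1831, 0.0771]
ee_rot: [0.05, 3.141, -0.0]
wrist_force: [0.5, -1.0, -0.9]
finger_gap: 0.0243
```

send_rows --motion '[[[-0.005,0,0,0,0],[-0.005,0,0,0,0]]]'

```text
clock: 21.65
tool_pos: [0.4818, -0.1831, 0.077]
ee_rot: [-0.051, -3.141, -0.0]
wrist_force: [-1.8, 0.2, -1.0]
finger_gap: 0.0247
```

send_rows --motion '[[[-0.0025,0,0,0,0],[-0.0025,0,0,0,0]]]'

```text
clock: 21.9
tool_pos: [0.4828, -0.1832, 0.077]
ee_rot: [-0.051, -3.141, -0.0]
wrist_force: [-2.9, -0.1, -1.2]
finger_gap: 0.0244
```

send_rows --motion '[[[-0.0025,0,0,0,0],[-0.0025,0,0,0,0]]]'

```text
clock: 22.15
tool_pos: [0.4838, -0.1832, 0.077]
ee_rot: [-0.051, -3.141, -0.0]
wrist_force: [-2.6, -0.8, -0.8]
finger_gap: 0.0249
```

send_rows --motion '[[[-0.0025,0,0,0,0],[-0.0025,0,0,0,0]]]'

```text
clock: 22.4
tool_pos: [0.4848, -0.1832, 0.077]
ee_rot: [-0.051, -3.141, -0.0]
wrist_force: [-4.6, -0.3, -0.1]
finger_gap: 0.0247
```

```bash
python3 - <<'E'
from fit import *
f=cam("scene");crop(f,370,280,440,350,9,"s20.png")
for i in range(1):
    p,R=tool();print(p,ctrl.state()["wrist_force"],ctrl.state()["ft_torque"])
E
```

```text
[ 0.48476827 -0.18327365  0.07702477] [-4.7165673  -0.72157221  0.14442054] [ 0.05855467  1.101792   -0.09100212]
```

View pics/s20.png

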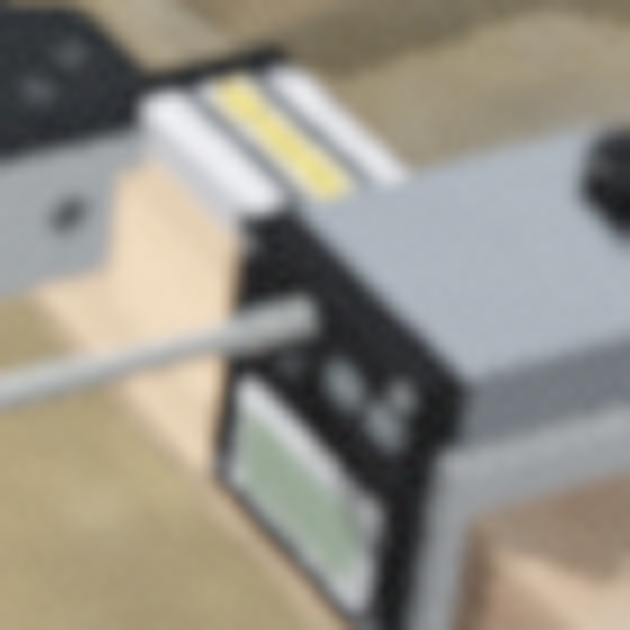

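send_rows --motion '[[[-0.002,0,0,0,0],[-0.003,0,0,0,0],[-0.003,0,0,0,0]]]'

```text
clock: 22.82
tool_pos: [0.4854, -0.1833, 0.0768]
ee_rot: [-0.051, -3.14, -0.0]
wrist_force: [-7.3, 0.6, -0.3]
finger_gap: 0.0243
```

send_rows --motion '[[[-0.002,0,0,0,0],[-0.002,0,0,0,0],[-0.002,0,0,0,0],[-0.002,0,0,0,0]]]'

```text
clock: 23.32
tool_pos: [0.4856, -0.1833, 0.0766]
ee_rot: [-0.051, -3.139, -0.001]
wrist_force: [-9.5, 0.5, -0.0]
finger_gap: 0.0246
```

```bash
python3 - <<'E'
from fit import *
f=cam("scene");crop(f,370,280,440,350,9,"s21.png")
p,R=tool();print(p,ctrl.state()["wrist_force"],ctrl.state()["ft_torque"])
E
```

```text
[ 0.48558133 -0.1832367   0.07664205] [-10.00884308  -0.59964518  -0.60622779] [6.67287922e-02 2.28577143e+00 6.56518093e-04]
```

View pics/s21.png

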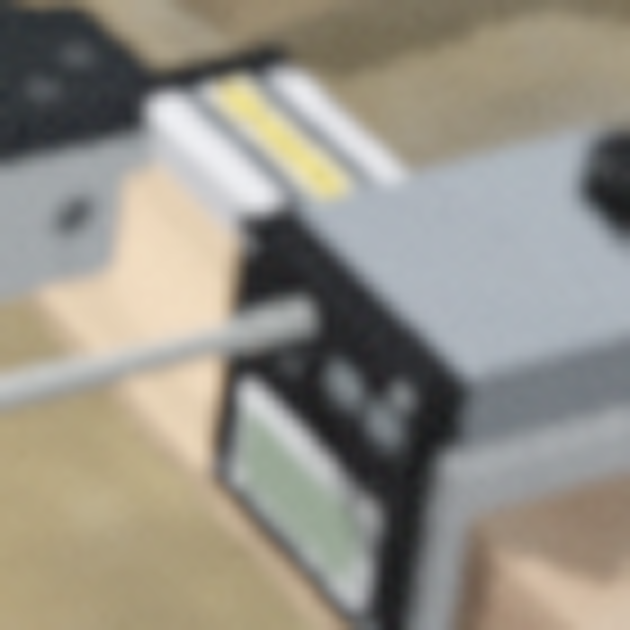

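send_rows --motion '[[[0,0,0,0,0],[0.02,0,0,0,0],[0.05,0,0,0,0],[0.09,0,0,0,0],[0.12,0,0,0,0],[0.12,0,0,0,0]]]'

```text
clock: 24.12
tool_pos: [0.4382, -0.1818, 0.0773]
ee_rot: [0.051, 3.141, 0.0]
wrist_force: [-0.1, 0.1, -1.2]
finger_gap: 0.025
```

```bash
python3 - <<'E'
from fit import *
f=cam("scene");crop(f,370,270,470,370,7,"s22.png");g=cam("side");crop(g,340,260,440,360,7,"d22.png")
p,R=tool();print(p,ctrl.state()["wrist_force"])
q=np.load("rail2.npy")
for o in(60,63):
  P=[[-45,-115,61],[5,o-115,52],[-35,o-115,52],[-35,o-115,12],[-35,-115,52]]
  print(o,((pj(f,w(q,P))-[370,270])*7).round(),((pj(g,w(q,P))-[340,260])*7).round())
to(.4134,-.193,.1)
E
```

```text
[ 0.43942108 -0.18177118  0.07732199] [ 0.04048336  0.48531301 -1.24672522]
60 [[484. 600.]
 [496. 429.]
 [364. 466.]
 [343. 591.]
 [513. 618.]] [[303. 555.]
 [380. 423.]
 [262. 448.]
 [257. 544.]
 [332. 570.]]
63 [[484. 600.]
 [489. 422.]
 [357. 459.]
 [336. 584.]
 [513. 618.]] [[303. 555.]
 [376. 417.]
 [259. 442.]
 [254. 538.]
 [332. 570.]]
rows [np.float64(0.0641), np.float64(-0.0301), np.float64(-0.0567)] cur [ 0.4394 -0.1818  0.0773] yaw_y 88.16
```

View pics/s22.png

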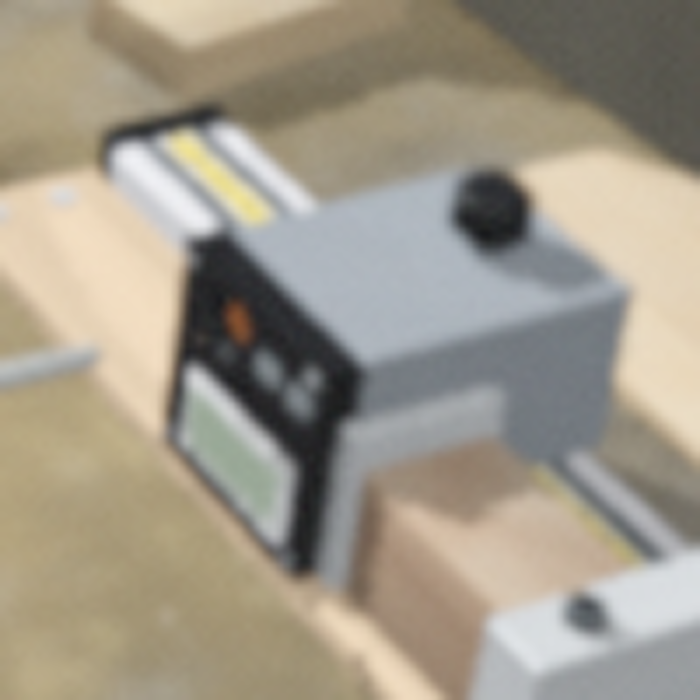

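View pics/d22.png

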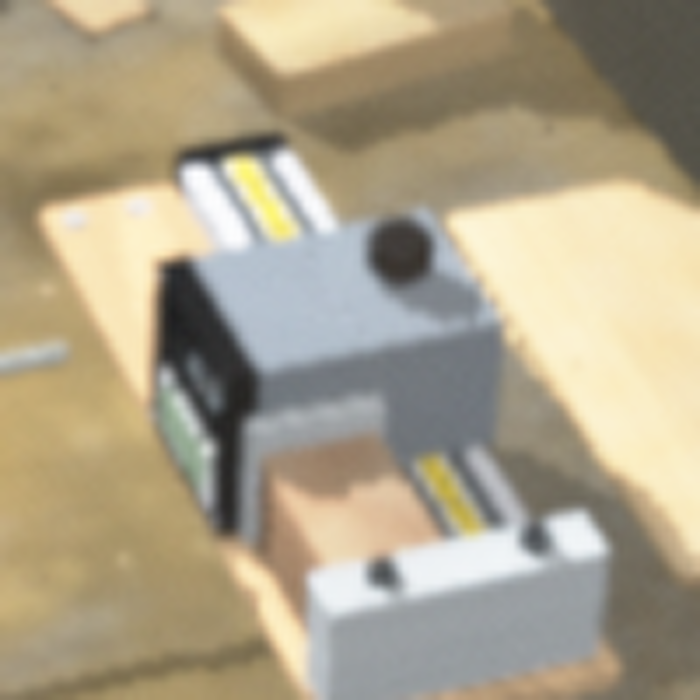

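send_rows --motion '[[[0.03,-0.01,-0.03,0,0],[0.06,-0.03,-0.05,0.15,0],[0.064,-0.03,-0.05,0.3,0],[0.064,-0.03,0,0.43,0],[0.064,-0.03,0.06,0.43,0],[0.064,-0.03,0.1,0.43,0],[0.064,-0.03,0.1,0.43,0]]]'

```text
clock: 25.1
tool_pos: [0.4123, -0.1931, 0.0367]
ee_rot: [-0.578, -3.086, 0.0]
wrist_force: [-0.3, -0.6, -0.2]
finger_gap: 0.0246
```

```bash
python3 - <<'E'
from fit import *
to(.4134,-.193,.0215,68.5);print(ctrl.state()["wrist_force"])
E
```

```text
rows [np.float64(-0.0027), np.float64(0.0012), np.float64(0.0379), np.float64(0.0064)] cur [ 0.4123 -0.1931  0.0367] yaw_y 68.79
[-0.331258   -0.64770844 -0.2290443 ]
```

send_rows --motion '[[[0,0,0.015,0,0],[0,0,0.028,0,0],[0,0,0.034,0,0],[0,0,0.034,0,0]]]'

```text
clock: 25.6
tool_pos: [0.413, -0.193, 0.0235]
ee_rot: [-0.578, -3.088, 0.0]
wrist_force: [-0.9, -0.9, -0.4]
finger_gap: 0.0245
```

send_rows --motion '[[[0,0,0.002,0,0],[0,0,0.002,0,0]]]'

```text
clock: 25.85
tool_pos: [0.4131, -0.193, 0.0228]
ee_rot: [0.578, 3.088, -0.0]
wrist_force: [0.1, -0.2, -1.2]
finger_gap: 0.0249
```

send_rows --motion '[[[0,0,0.003,0,0],[0,0,0.003,0,0],[0,0,0.003,0,0.3],[0,0,0.003,0,0.4],[0,0,0.003,0,0.6],[0,0,0.003,0,0.6],[0,0,0.003,0,0.6]]]' --newtons 10

```text
clock: 26.72
tool_pos: [0.413, -0.193, 0.0215]
ee_rot: [-0.578, -3.088, 0.0]
wrist_force: [-0.3, 0.7, -0.4]
finger_gap: 0.0564
```

```bash
python3 - <<'E'
from fit import *
f=cam("wrist");cv2.imwrite("pics/w23.png",f["pixels"][:,:,::-1]);print(ctrl.state()["finger_gap"],ctrl.state()["wrist_force"])
E
```

```text
0.05635113382528751 [-0.28498052 -0.16345481 -0.55159495]
```

View pics/w23.png

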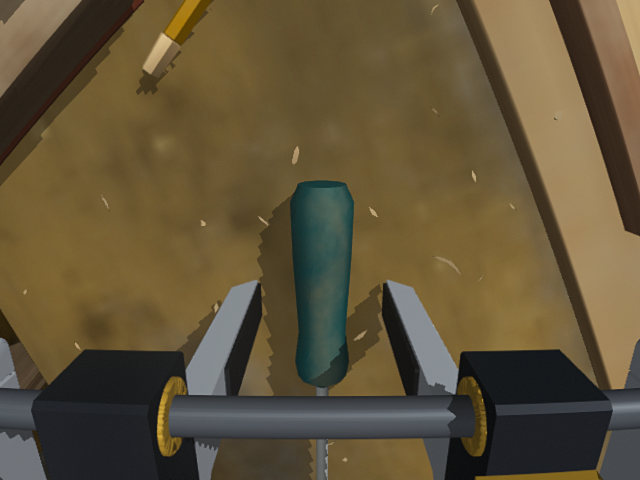

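send_rows --motion '[[[0,0,-0.1,0,0.6],[0,0,-0.25,0,0.6],[0,0,-0.4,0,0.6],[-0.15,0,-0.5,-0.2,0.6],[-0.3,0,-0.5,-0.43,0.6],[-0.42,0,-0.5,-0.43,0.6],[-0.42,0,-0.5,-0.43,0.6],[-0.42,0,-0.5,-0.43,0.6]]]'

```text
clock: 27.78
tool_pos: [0.5688, -0.2538, 0.2209]
ee_rot: [-0.052, -3.14, 0.0]
wrist_force: [-0.2, -0.1, 0.7]
finger_gap: 0.056
```

```bash
python3 - <<'E'
from fit import *
f=cam("wrist");cv2.imwrite("pics/w24.png",f["pixels"][:,:,::-1]);print(tool()[0],ctrl.state()["wrist_force"])
g=cam("scene");cv2.imwrite("pics/s24.png",g["pixels"][:,:,::-1])
E
```

```text
[ 0.56865261 -0.25360943  0.22130183] [-0.13934071 -0.3992046  -0.4858059 ]
```

View pics/w24.png

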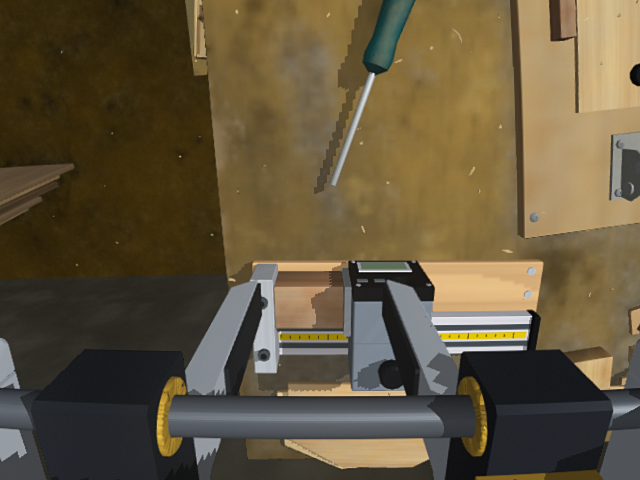

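View pics/s24.png

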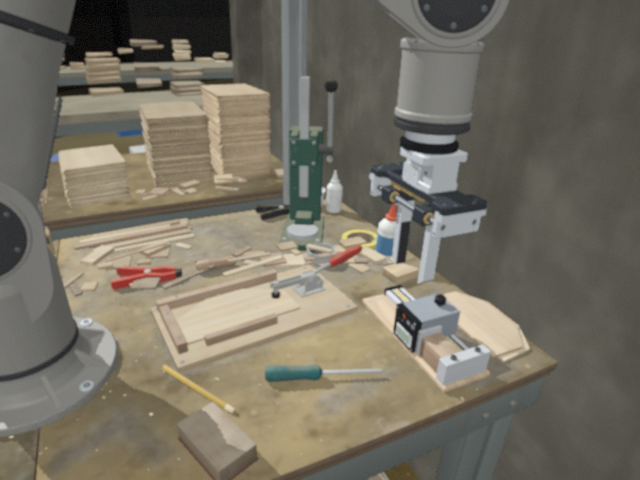

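send_rows --motion '[[[-0.12,-0.05,0,0,0.6],[-0.24,-0.05,0,0,1],[-0.24,-0.05,0.1,0,1],[-0.24,-0.05,0.1,0,1],[-0.24,-0.05,0.1,0,1]]]'

```text
clock: 28.5
tool_pos: [0.6646, -0.2771, 0.1832]
ee_rot: [0.052, 3.14, -0.0]
wrist_force: [-0.2, 0.1, 1.4]
finger_gap: 0.0923
```

```bash
python3 - <<'E'
from fit import *
f=cam("wrist");print(tool()[0],ctrl.state()["wrist_force"]);cv2.imwrite("pics/w25.png",f["pixels"][:,:,::-1]);crop(f,200,90,450,290,3.2,"w25c.png")
E
```

```text
[ 0.66492807 -0.27716697  0.1836529 ] [-0.08642034  0.37942795  0.87487277]
```

View pics/w25c.png

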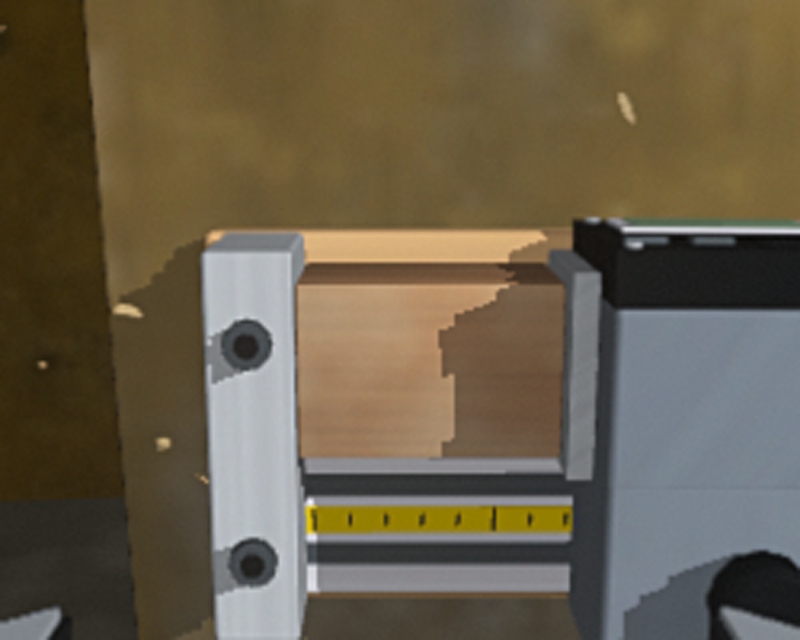

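```bash
python3 - <<'E'
from station import ctrl
print(ctrl.state()["clock"],ctrl.state()["tool_pos"],ctrl.state()["wrist_force"]);print(ctrl.close_job())
E
```

```text
28.55 [ 0.66492807 -0.27716697  0.1836529 ] [-0.08642034  0.37942795  0.87487277]
the job is handed in; nothing more can be done
None
```

The job is handed in at 28.6 s; it reported no verdict, so the result rests on my own checks.

- **Sample and stop:** I laid the red-brown sample lengthways on the bed at the fence. I pushed the head until its motion stopped and the force rose from the 6 N sliding force to about 15 N. The last overhead wrist picture shows no visible gap between the block and either the end stop or the stop plate.
- **Zero button:** I pressed it with the screwdriver's tip until the tip stalled at about 10 N, and held it there for over half a second. After the tip was withdrawn, the scene picture showed the orange button in its place as before.
- **Screwdriver:** I laid it back where it had been, and the last pictures show it lying on the bench. The arm ended about 18 cm above the bench, away from everything. I touched none of the bystanders.

**Check that disagreed:** My rail fit put the end stop and the block's corner about 3 pixels off in the scene camera and 2 to 3 in the side camera. The offset was about the same for both, so it still gives an opening of 60 mm to within about 1 mm. One wrist-camera fit hinted at a slightly larger opening. I relied on the contact force and the close overhead view.

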